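# Open the lap grinder's latched lid

### The job

The lap grinder has stopped and its grinding plate must be got at. Swing the latch lever on the front of the pan well clear of the lid's tongue, as far as it goes, while the lid stays shut; then raise the front half lid and lean it right back against its stop, without flinging it, and leave it standing open with the lever still swung aside. Keep clear of the tool rest, whose arm hangs over the lever, and leave the bottle, beaker and jar where they stand.

Things in the scene. Friction and masses are not known exactly. Their poses are not given: they have to be found in the camera images.
- machine: Lap grinder, fixed: round aluminium pan, diameter 280 mm. Origin: pan centre at bench level, z up; -x points to its front. Rim at z = 85 mm. Rear half (+x) has a fixed deck, front half (-x) the hinged lid (top face z = 91.5 mm shut). A steel bracket at the front, 30 mm wide, out to x = -192 mm, top at z = 80 mm, carries the latch. Motor box 100 x 160 x 55 mm behind the pan.
- rest: Tool rest fixed to the machine (same origin and axes): post, diameter 24 mm, at x -195, y -180, 230 mm high; level arm, diameter 20, along y at x -195, z 185 from the post to y +55, ending in an upright barrel, diameter 28, z 173 to 230. It hangs over the latch lever: a gripper pointing straight down cannot get there, one tilted 35 to 45 degrees with its body leaning out to the front (-x) can.
- latch (a joint): Angle of the latch lever about its upright pivot, rad: 0 = shut, finger over the lid's tongue; grows as the handle swings from the machine's -x (front) towards its +y; stops at 1.2 (as far as it goes). Stiff: stays where it is left, takes about 6 N at 50 mm from the pivot.
- latch_pivot (a point): Pivot of the latch lever, on its axis at handle mid-height: 172 mm in front of the pan centre, 98.5 mm above the bench. A steel finger 13 mm wide points 38 mm from it over the lid's tongue; the handle, a round steel bar 12 mm in diameter, points the other way. Axes turn with the lever: -x points along the handle.
- latch_tip (a point): Centre of the black ball, 19 mm in diameter, at the end of the latch handle, 64 mm from the pivot, same height. Free space below the handle down to the bench.
- lid (a joint): Opening of the half lid, rad: 0 = shut, 1.75 = leaning back against its stop. The hinge is stiff: the lid stays where it is left. The latch finger holds it down until the lever has swung about 0.9.
- lid_hinge (a point): Middle of the lid's hinge line, along the machine's y over the pan centre, 85.5 mm above the bench (lid underside). Axes turn with the lid: -x points from the hinge to its front edge. The lid is an aluminium half disc, radius 139 mm, 6 mm thick, 0.45 kg, with a front tongue 36 mm wide reaching 157 mm from the hinge.
- lid_handle (a point): Middle of the lid's dark bar handle: a round bar 11 mm in diameter, 80 mm long, along the machine's y, 35 mm above the lid's top face, 85 mm from the hinge line; free to be pinched from above.
- drip_bottle: Bystander: a clear plastic bottle, 52 mm in diameter, 140 mm high. Origin at the centre of its foot.
- beaker: Bystander: a clear plastic beaker, 76 mm across the rim, 85 mm high. Origin at the centre of its foot.
- grit_jar: Bystander: a white jar with a grey cap, 64 mm in diameter, 75 mm high. Origin at the centre of its foot.

How it is judged:
On the way, in this order (a step that is already met when the one before it is completed fails the run):
1. the latch lever is swung clear (at least 0.95 rad) while the lid is still shut (under 0.1 rad) (value of joint latch above 0.95 rad and value of joint lid below 0.1 rad), for 0.1 s.
2. the lid is raised past 1.0 rad (value of joint lid above 1 rad), for 0.1 s.
At the end, for the whole second after the job is handed in: The lid leans back at its stop (at least 1.6 of 1.75 rad) and is at rest, and the latch lever is still swung clear (at least 0.95 rad) (value of joint lid above 1.6 rad and value of joint latch above 0.95 rad and velocity of joint lid between -0.1 and 0.1 rad/s); the robot touches nothing.
It fails at once if drip_bottle moved more than 25 mm or tipped (distance of drip_bottle from where it was at the start of the episode above 0.025 m or angle between drip_bottle's own z axis and vertical above 0.35 rad).
It fails at once if beaker moved more than 25 mm or tipped (distance of beaker from where it was at the start of the episode above 0.025 m or angle between beaker's own z axis and vertical above 0.35 rad).
It fails at once if grit_jar moved more than 25 mm or tipped (distance of grit_jar from where it was at the start of the episode above 0.025 m or angle between grit_jar's own z axis and vertical above 0.35 rad).
It fails at once if the tool rest is knocked (over 12 N) (contact force between anything else and rest above 12 N).
It fails at once if the lid is flung (over 4 rad/s) (velocity of joint lid above 4 rad/s or velocity of joint lid below -4 rad/s).
It also fails if it takes over 70 s, if anything falls off the work surface, if the arm or the gripper's body presses on something with over 40 N, if the wrist force passes 120 N, or if a joint passes its speed limit or range.

### The arm

A 7-joint arm with a two-finger parallel gripper is mounted at the origin on the work surface. World frame = base frame: x ahead of the robot, y to its left, z up, the work surface at z = 0. Lengths are in m, angles in rad, forces in N, time in s.
With the tool pointing down it reaches from about 0.4 to 0.875 m from the base axis. Payload 19.3 kg.
Tool frame: the origin (TCP) lies at the very end of the fingers, on their centre line; the grasp point (between the pads) lies 19 mm behind it; z points along the fingers, y is the line along which they close (so a half turn about z gives the same grasp; the last joint's range is limited). The gripper opens to 85 mm and grips with 20 to 120 N. Pads are 22 mm wide; open, the fingers measure 114 mm over their backs; the gripper's body (76 mm by 85 mm) begins 54 mm behind the grasp point. The pads swing forward as they close: fully open they stand 13 mm farther back than shut.
Start: joints at [1.181, 0.521, -0.036, 1.599, 0.021, 1.021, -0.113], TCP at [0.196, -0.593, 0.21] pointing down, gripper open.
Joint ranges: [-2.91, 2.91], [-0.3, 2.13], [-1.5, 1.42], [0.17, 2.43], [-1.26, 4.41], [0.16, 1.93], [-2.52, 2.52]. Speed limits (rad/s): [1.89, 1.89, 2.39, 2.39, 3.01, 3.01, 3.01].

### API

Orientations are given as [roll, pitch, yaw] about the fixed x, y, z axes, in that order (R = Rz(yaw) Ry(pitch) Rx(roll)).
In Python, from workcell import monitor, optics, workorder gives the robot as it stands.
- The arm moves only by the tool apply_moves, never from a script. Its arguments are lists of equal length, an entry for each row: "linear": the shift along the tool's x, y, z each as a share of 0.1 m, from -1 to 1, a list of three; "delta_rot": the turn, a rotation vector about the tool's x, y, z each as a share of 120 degrees, from -1 to 1, a list of three. A call has exactly 5 rows; each row is the pose to reach, as a shift and turn from the pose commanded when the call began, along the tool's axes at that moment; what a row does not reach only later rows make up. A row lasts 1/12 s, in which the tool goes at most 41.7 mm and 7.16 degrees, less where a joint would pass 70% of its speed; a pose out of reach is approached as far as the arm can. A call with a number of a shift or a turn outside -1 to 1 is refused whole. A call with a gripper value outside its range is refused whole. "gripper" is the opening, from -1 (shut) to 1 (fully open), set as the call begins (left out, the last holds). The fingers move at their own pace and stop on an object; "force" is the grip in N (left out, the last holds). Time passes only in rows, so rows that repeat a pose let the fingers close, or fill a call up. It gives the time, the measured TCP pose, the force, the opening and the grip force at its end, in the units of the state.
- monitor.observe(): the state, without advancing time (a new reading comes with each control period).
- optics.grab_frame(name): name is "side" or "top" or "wrist"; returns (picture, depth): 420x560x3 uint8, red, green, blue; 420x560 float32, m along the optical axis (not along the pixel's ray), 0 where there is no reading.
- optics.camera_info(name): a dict with "fx", "fy", "cx", "cy" (pixels), "rvec" (rotation vector, rad) and "tvec" (3), from world to camera coordinates, as OpenCV has them; the wrist camera has in their place "T_tool_cam" (4x4, takes a point from camera to tool coordinates, whose origin is the TCP and whose axes are the flange's). Camera axes: x right, y down, z forward; pixel columns grow to the right and rows downward; lengths in m; the calibration is good to about 2 mm. A picture is of the moment at which its call begins: read the wrist's pose just before it. camera_info takes no time and is no camera call.
- workorder.job_done(): hands the job in; it is judged then, once.
The state is a dict: "clock": time; "qpos": joint angles; "qd": joint speeds; "joint_efforts": joint torques, N m; "position": TCP position; "tool_rot": TCP orientation; "force": force on the tool from outside, world axes, zero at the start; "moment": the same for the moment, N m; "grip_width": finger opening in m; "finger_force": force on a finger pad.
Only numpy, scipy, OpenCV 4.12 (cv2) and the standard library are available. Lean on these libraries where they do the work, as an engineer would, in place of code of your own. Each camera call takes 0.05 s, during which the arm holds its last target. There are 200 camera calls.

## Working session

There is one attempt and no reset: what is moved stays moved. The work goes in short steps, Python scripts to look and compute and a tool call to move; the robot and the scene stay as the last step left them, time stands still between calls to the robot, and variables do not carry over. Pictures are saved under pics/ and viewed, at most 10 in all, crops included, and the job is handed in when it is done.

Besides the shell and the picture viewer there is one more tool, called in YAML: its name, and indented under it one key for each argument. apply_moves: Moves the arm, as the interface text tells. Its arguments: {"type":"object","properties":{"linear":{"type":"array"},"delta_rot":{"type":"array"},"gripper":{"type":"number"},"force":{"type":"number"}},"required":["linear","delta_rot"]}

```bash
mkdir -p pics; ls; python3 - <<'E'
from workcell import monitor, optics, workorder
import cv2,numpy as np
print(monitor.observe())
for n in("side","top"):
    im,d=optics.grab_frame(n); cv2.imwrite(f"pics/{n}0.png",im[:,:,::-1]); np.savez(f"pics/{n}0.npz",im=im,d=d); print(n,optics.camera_info(n))
print(optics.camera_info("wrist"))
E
```

```text
pics
{'clock': 0.0, 'qpos': array([ 1.18079457,  0.52200853, -0.03631891,  1.60000134,  0.02120153,
        1.02110708, -0.11281159]), 'qd': array([-0.00058415, -0.00040776, -0.00103859,  0.00054683, -0.00136459,
        0.00162475, -0.00038921]), 'joint_efforts': array([ 4.22688987e-03, -9.27065992e+01,  1.98104873e+00, -3.69934523e+01,
        1.77542714e-02,  8.11497797e-03,  1.49198098e-05]), 'position': array([ 0.19632996, -0.59298015,  0.20903165]), 'tool_rot': array([-3.14045674e+00,  8.72755409e-05,  3.19773565e-01]), 'force': array([-0.88117284, -0.0014717 , -0.06225458]), 'moment': array([-0.03950885,  0.07524813,  0.03168737]), 'finger_force': 0.0, 'grip_width': 0.0849874297813698}
side {'fx': 457.2481060805355, 'fy': 457.2481060805355, 'cx': 277.42743383720904, 'cy': 208.04397942423773, 'rvec': array([ 0.40476112, -2.56666971,  1.46175349]), 'tvec': array([0.54539888, 0.12338156, 0.93648261])}
top {'fx': 443.64789624487406, 'fy': 443.64789624487406, 'cx': 273.1053822219699, 'cy': 211.53448587902142, 'rvec': array([ 2.17047199, -2.12054523,  0.21436104]), 'tvec': array([0.07885285, 0.56556962, 0.98207713])}
{'fx': 343.87123433441093, 'fy': 343.87123433441093, 'cx': 282.31396683229116, 'cy': 209.0223505847187, 'T_tool_cam': array([[-6.41111851e-04, -9.62994973e-01, -2.69518590e-01,
         6.77678217e-02],
       [ 9.99999480e-01, -8.31166735e-04,  5.91045949e-04,
        -4.74937360e-04],
       [-7.93189164e-04, -2.69518070e-01,  9.62995005e-01,
        -1.64157649e-01],
       [ 0.00000000e+00,  0.00000000e+00,  0.00000000e+00,
         1.00000000e+00]])}
```

View pics/top0.png

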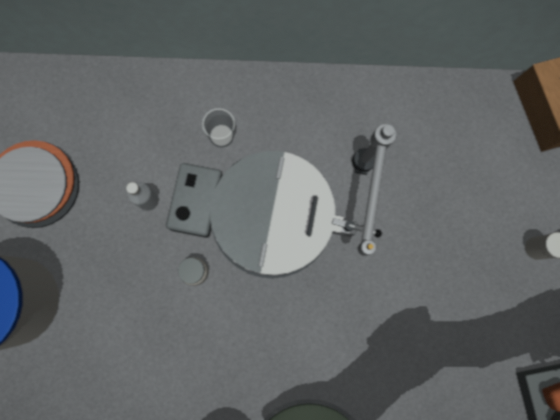

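View pics/side0.png

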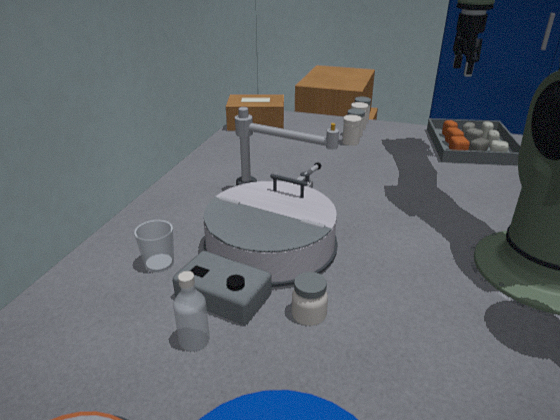

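```bash
cat > h.py <<'E'
import numpy as np,cv2
from workcell import monitor,optics,workorder
from scipy.spatial.transform import Rotation as R
def cam(n,st=None):
    c=optics.camera_info(n); K=np.array([[c['fx'],0,c['cx']],[0,c['fy'],c['cy']],[0,0,1]])
    if n=='wrist':
        T=np.eye(4);T[:3,:3]=R.from_euler('xyz',st['tool_rot']).as_matrix();T[:3,3]=st['position']
        M=np.linalg.inv(T@c['T_tool_cam']); return K,M[:3,:3],M[:3,3]
    return K,cv2.Rodrigues(c['rvec'])[0],np.array(c['tvec'])
def ray(C,uv):
    K,r,t=C; return -r.T@t, r.T@np.linalg.solve(K,[*uv,1])
def plane(C,uv,z):
    o,d=ray(C,uv); return o+d*(z-o[2])/d[2]
def pt(C,uv,depth):
    o,d=ray(C,uv); return o+d*depth
def tri(rs):
    A=0;b=0
    for o,d in rs:
        d=d/np.linalg.norm(d);P=np.eye(3)-np.outer(d,d);A=A+P;b=b+P@o
    x=np.linalg.solve(A,b); return x,[np.linalg.norm(np.cross(x-o,d/np.linalg.norm(d))) for o,d in rs]
def proj(C,p):
    K,r,t=C; q=K@(r@np.array(p)+t); return q[:2]/q[2]
E
python3 - <<'E'
from h import *
T=cam('top');S=cam('side')
a=np.load('pics/top0.npz');b=np.load('pics/side0.npz')
def blob(im,box,f,k=1):
    x0,y0,x1,y1=box; m=f(im[y0:y1,x0:x1].astype(int)).astype(np.uint8)
    n,l,s,c=cv2.connectedComponentsWithStats(m)
    o=np.argsort(-s[1:,4])[:k]+1
    return [(c[i]+[x0,y0],s[i]+[x0,y0,0,0,0]) for i in o]
dark=lambda i:i.max(2)<60
for nm,im,box in(("top handle",a['im'],(295,185,330,245)),("top ball",a['im'],(371,225,388,242)),("side handle",b['im'],(262,168,312,202)),("side ball",b['im'],(308,158,328,178))):
    print(nm,blob(im,box,dark,3))
# lid white region, deck in top view via depth
ys,xs=np.mgrid[0:420:1,0:560:1]
K,r,t=T
d=a['d']; P=np.stack([(xs-K[0,2])/K[0,0]*d,(ys-K[1,2])/K[1,1]*d,d],-1)-t
W=P@r
sel=(W[...,2]>0.08)&(W[...,2]<0.1)&(xs>205)&(xs<340)&(ys>145)&(ys<280)
pts=W[sel]; print('top plate z',np.percentile(pts[:,2],[5,50,95]))
c=np.array([xs[sel],ys[sel]]).T.astype(np.float32)
m=sel.astype(np.uint8); m=cv2.morphologyEx(m,cv2.MORPH_OPEN,np.ones((13,13)))
q=W[m>0][:,:2].astype(np.float32); cc,rr=cv2.minEnclosingCircle(q); print('circle',cc,rr, q.mean(0))
for nm,uv in(('post',(385,133)),('barrel',(368,247))): print(nm,plane(T,uv,.23), W[uv[1],uv[0]])
for u,v in((312,215),(378,233),(300,250)): print(W[v,u])
for nm,uv in(('box',(193,200)),): print(nm,plane(T,uv,.055))
big=cv2.resize(a['im'][190:260,300:400],(800,560),interpolation=cv2.INTER_CUBIC);cv2.imwrite('pics/topc.png',big[:,:,::-1])
E
```

```text
top handle [(array([313., 203.]), array([313, 203,   1,   1,   1]))]
top ball [(array([377.71428571, 233.08571429]), array([375, 230,   6,   7,  35]))]
side handle [(array([287.87037037, 183.59259259]), array([271, 176,  36,  21, 108])), (array([306.72222222, 178.33333333]), array([305, 176,   4,   6,  18]))]
side ball [(array([318.58823529, 165.        ]), array([316, 163,   5,   6,  17])), (array([308. , 176.5]), array([308, 176,   1,   2,   2]))]
top plate z [0.08825355 0.09123437 0.09421857]
circle (0.5578458309173584, 0.0937502309679985) 0.13973963260650635 [0.5540383  0.09682177]
post [ 0.69521863 -0.12088684  0.23      ] [ 0.69621418 -0.12166946  0.22729942]
barrel [ 0.46880632 -0.08350398  0.23      ] [ 0.46907876 -0.0841983   0.22716357]
[0.54381708 0.01124928 0.13068001]
[ 0.51178017 -0.13620978  0.10638586]
[0.47222541 0.03235609 0.08910385]
box [0.58429855 0.27688311 0.055     ]
```

View pics/topc.png

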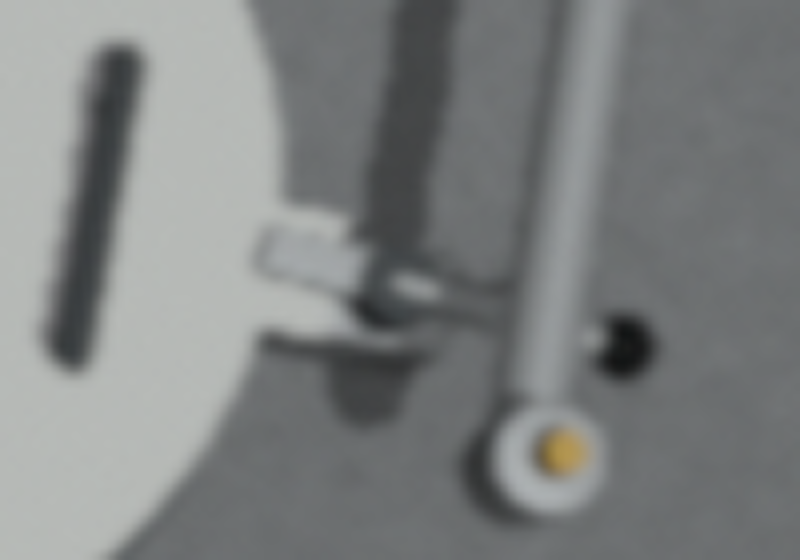

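The close-up shows the lid bar from about (315,196) to (309,235), the ball at (378,233), the barrel at (368,247) and the post at (385,133). The arm crosses over the lever.

```bash
cat >> h.py <<'E'
def move(p,Rt,st=None):
    st=st or monitor.observe(); R0=R.from_euler('xyz',st['tool_rot']); Rt=R.from_matrix(Rt)
    d=R0.inv().apply(np.array(p)-st['position'])/0.1; w=(R0.inv()*Rt).as_rotvec()/np.radians(120)
    print('lin',d.round(3),'rot',w.round(3))
E
python3 - <<'E'
from h import *
from scipy.optimize import least_squares
T=cam('top');S=cam('side')
ball,e=tri([ray(T,(377.7,233.1)),ray(S,(318.6,165))]);print('ball',ball,e)
hd,e=tri([ray(T,(312,215.3)),ray(S,(289,182))]);print('handle',hd,e)
obs=[([0,0],[.5578,.0938]),([-.195,-.18],[.6957,-.1213]),([-.195,.055],[.469,-.0838]),([-.085,0],hd[:2]),([.2,0],[.5843,.2769])][:4]
f=lambda v:np.concatenate([np.array([[np.cos(v[2]),-np.sin(v[2])],[np.sin(v[2]),np.cos(v[2])]])@a+v[:2]-b for a,b in obs])
s=least_squares(f,[.558,.094,1.4]);print(s.x,(s.fun*1e3).round(1))
v=s.x;M=np.array([[np.cos(v[2]),-np.sin(v[2])],[np.sin(v[2]),np.cos(v[2])]])
bm=M.T@(ball[:2]-v[:2]);print('ball machine',bm,'theta',np.arctan2(bm[1],-(bm[0]+.172)),'r',np.hypot(bm[1],bm[0]+.172))
for q in((-.192,.015,.08),(-.172,0,.105),(-.236,0,.0985)):
  p=[*(M@q[:2]+v[:2]),q[2]];print(q,p,proj(T,p),proj(S,p))
a=np.load('pics/top0.npz')
for uv in((545,100),(553,243),(545,395)): print(pt(T,uv,a['d'][uv[1],uv[0]]))
E
```

```text
ball [ 0.51158441 -0.1378006   0.09854705] [np.float64(0.0009759183397866095), np.float64(0.000975918339786677)]
handle [0.54407435 0.00964574 0.11881353] [np.float64(0.0010732540793852885), np.float64(0.0010732540793850244)]
[0.55652979 0.09696223 1.39593065] [-1.3  3.2  4.2 -5.1 -0.6 -1.7 -2.3  3.6]
ball machine [-0.23900209  0.00341689] theta 0.050952640127135476 r 0.06708916065502273
(-0.192, 0.015, 0.08) [np.float64(0.5083551721531047), np.float64(-0.08950011334906229), 0.08] [354.17208781 235.44654542] [314.45581863 180.25081063]
(-0.172, 0, 0.105) [np.float64(0.526605938145672), np.float64(-0.07241475292896725), 0.105] [348.72730518 225.63170845] [305.59163611 172.93390735]
(-0.236, 0, 0.0985) [np.float64(0.5154714829981601), np.float64(-0.13543874763390523), 0.0985] [376.67352377 231.75947758] [316.4576796  165.15646711]
[ 0.84638212 -0.55353752  0.07811945]
[ 0.50131351 -0.53669434  0.08717606]
[ 0.1645744  -0.52813408  0.02792497]
```

```bash
cat >> h.py <<'E'
C0=np.array([.5570,.0955]);YAW=1.398
mx=np.array([np.cos(YAW),np.sin(YAW),0]);my=np.array([-np.sin(YAW),np.cos(YAW),0]);ez=np.array([0,0,1.])
def W(x,y,z): return np.array([*C0,0])+x*mx+y*my+z*ez
def Rlatch(t=45):
    t=np.radians(t);z=np.sin(t)*mx-np.cos(t)*ez;y=-my;return np.array([np.cross(y,z),y,z]).T
E
python3 - <<'E'
from h import *
print(W(-.32,-.06,.17));move(W(-.32,-.06,.17),Rlatch())
E
```

```text
[ 0.56108641 -0.23005077  0.17      ]
lin [ 4.604 -2.299  0.393] rot [ 0.201  0.337 -0.487]
```

apply_moves:
  linear:
    - [0.2,-0.1,-0.1]
    - [0.4,-0.2,-0.2]
    - [0.6,-0.3,-0.3]
    - [0.8,-0.4,-0.4]
    - [1,-0.5,-0.4]
  delta_rot:
    - [0,0,0]
    - [0,0,0]
    - [0,0,0]
    - [0,0,0]
    - [0,0,0]
  gripper: -1
  force: 40

```text
clock: 0.52
position: [0.2766, -0.5141, 0.2511]
tool_rot: [3.14, -0.0, 0.32]
force: [0.5, -0.9, 1.3]
grip_width: 0.0253
finger_force: 0.0
```

apply_moves:
  linear:
    - [0.2,-0.1,0]
    - [0.4,-0.2,0]
    - [0.6,-0.3,0]
    - [0.8,-0.4,0]
    - [1,-0.5,0]
  delta_rot:
    - [0,0,-0.05]
    - [0,0,-0.1]
    - [0,0,-0.15]
    - [0,0,-0.2]
    - [0,0,-0.25]

```text
clock: 0.93
position: [0.3554, -0.4346, 0.2494]
tool_rot: [-3.141, 0.0, 0.849]
force: [0.3, -0.0, -0.7]
grip_width: 0.0001
finger_force: 0.0
```

```bash
python3 - <<'E'
from h import *
s=monitor.observe();print(s['clock'],s['position'],s['qpos'],s['force']);move(W(-.32,-.06,.17),Rlatch())
E
```

```text
0.9333 [ 0.35544641 -0.4345523   0.24942654] [ 0.93559242  0.38510612 -0.20963     1.71580599  0.09022849  1.05050155
 -0.0263172 ] [ 0.2804859  -0.02068263 -0.68920731]
lin [2.894 0.191 0.794] rot [ 0.103  0.365 -0.249]
```

apply_moves:
  linear:
    - [0.2,0,0]
    - [0.4,0,0]
    - [0.6,0,0]
    - [0.8,0,0]
    - [1,0,0]
  delta_rot:
    - [0.01,0.04,-0.03]
    - [0.02,0.08,-0.06]
    - [0.03,0.12,-0.09]
    - [0.04,0.16,-0.11]
    - [0.05,0.19,-0.13]

```text
clock: 1.35
position: [0.4213, -0.361, 0.2496]
tool_rot: [-3.09, -0.412, 1.109]
force: [-0.6, -1.2, -0.1]
grip_width: 0.0001
finger_force: 0.0
```

```bash
python3 - <<'E'
from h import *
s=monitor.observe();print(s['clock'],s['position'],s['qpos']);move(W(-.32,-.06,.17),Rlatch())
E
```

```text
1.35 [ 0.42126596 -0.36097981  0.24957861] [ 1.0830766   0.52561087 -0.38085234  1.58711755 -0.20405861  1.23389723
  0.36771482]
lin [1.327 0.743 1.411] rot [ 0.054  0.174 -0.119]
```

apply_moves:
  linear:
    - [0.2,0.1,0.2]
    - [0.4,0.2,0.4]
    - [0.6,0.3,0.6]
    - [0.8,0.4,0.8]
    - [1,0.55,1]
  delta_rot:
    - [0.01,0.04,-0.03]
    - [0.02,0.08,-0.06]
    - [0.03,0.12,-0.09]
    - [0.04,0.16,-0.11]
    - [0.05,0.17,-0.12]

```text
clock: 1.77
position: [0.5238, -0.2655, 0.1923]
tool_rot: [3.137, -0.777, 1.396]
force: [-1.3, -1.1, -0.0]
grip_width: -0.0001
finger_force: 0.0
```

```bash
python3 - <<'E'
from h import *
s=monitor.observe();print(s['clock'],s['position'],s['qpos']);
im,d=optics.grab_frame('wrist');np.savez('pics/w1.npz',im=im,d=d,p=s['position'],r=s['tool_rot']);cv2.imwrite('pics/w1.png',im[:,:,::-1])
move(W(-.32,-.06,.17),Rlatch())
C=cam('wrist',s)
for q in((-.236,0,.0985),(-.172,0,.105),(-.085,-.04,.1265),(-.085,.04,.1265),(-.195,.055,.173)): print(q,proj(C,W(*q)))
E
```

```text
1.7667 [ 0.52376224 -0.26549441  0.19230255] [ 1.03958095  0.81162593 -0.52869442  1.45889011 -0.33708287  1.30588494
  0.56316373]
lin [0.095 0.275 0.392] rot [-0.     0.002  0.002]
(-0.236, 0, 0.0985) [250.21758946 162.70217652]
(-0.172, 0, 0.105) [252.24308597 106.95116141]
(-0.085, -0.04, 0.1265) [291.20772245  32.32270396]
(-0.085, 0.04, 0.1265) [216.27310415  32.36311793]
(-0.195, 0.055, 0.173) [175.6117874   64.68380815]
```

View pics/w1.png

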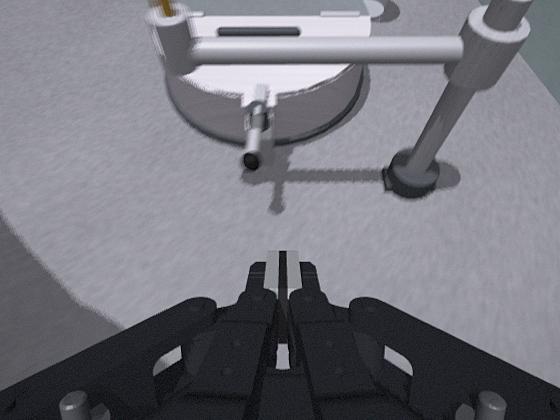

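The wrist view shows the ball at (251,160), the lever pointing at the camera, the lid bar at row 31 between columns 218 and 300, and the barrel at (178,70). All lie within about 5 px of my predictions.

```bash
python3 - <<'E'
from h import *
s=monitor.observe()
P=[W(-.224,-.038,.087)]
for t in(0.2,.5,.8,1.05,1.2):
    h=np.array([-np.cos(t),np.sin(t)]);n=np.array([np.sin(t),np.cos(t)])
    K=np.array([-.172,0])+.048*h-.006*n; c=K-[.0155,.0145]+[.0113,0]; P.append(W(*c,.087)); print(t,c)
s=dict(s)
for p in P: move(p,Rlatch(),s); s['position']=p; s['tool_rot']=R.from_matrix(Rlatch()).as_euler('xyz')
E
```

```text
0.2 [-0.22443521 -0.01084427]
0.5 [-0.22120052  0.00324693]
0.8 [-0.21394606  0.01575285]
1.05 [-0.20528795  0.02415089]
1.2 [-0.19918541  0.02806373]
lin [0.194 0.056 1.658] rot [-0.     0.002  0.002]
lin [-0.003 -0.272 -0.003] rot [ 0.  0. -0.]
lin [ 0.023 -0.141  0.023] rot [ 0.  0. -0.]
lin [ 0.051 -0.125  0.051] rot [ 0.  0. -0.]
lin [ 0.061 -0.084  0.061] rot [ 0.  0. -0.]
lin [ 0.043 -0.039  0.043] rot [ 0.  0. -0.]
```

apply_moves:
  linear:
    - [0.1,0.05,0.2]
    - [0.2,0.06,0.4]
    - [0.2,0.06,0.6]
    - [0.2,0.06,0.8]
    - [0.2,0.06,0.9]
  delta_rot:
    - [0,0,0]
    - [0,0,0]
    - [0,0,0]
    - [0,0,0]
    - [0,0,0]

```text
clock: 2.23
position: [0.5442, -0.1875, 0.143]
tool_rot: [3.137, -0.773, 1.4]
force: [-0.4, -0.1, 0.2]
grip_width: -0.0002
finger_force: 0.0
```

apply_moves:
  linear:
    - [0,0,0.2]
    - [0,0,0.4]
    - [0,0,0.6]
    - [0,0,0.75]
    - [0,0,0.75]
  delta_rot:
    - [0,0,0]
    - [0,0,0]
    - [0,0,0]
    - [0,0,0]
    - [0,0,0]

```text
clock: 2.65
position: [0.5534, -0.1359, 0.0892]
tool_rot: [3.138, -0.773, 1.4]
force: [-0.6, -0.1, 0.6]
grip_width: -0.0001
finger_force: 0.0
```

```bash
python3 - <<'E'
from h import *
s=monitor.observe();print(s['clock'],s['position'],s['force']);
im,d=optics.grab_frame('wrist');cv2.imwrite('pics/w2.png',im[:,:,::-1])
move(W(-.224,-.038,.087),Rlatch())
E
```

```text
2.65 [ 0.55336713 -0.13587383  0.08917566] [-0.56521424 -0.10729477  0.5547486 ]
lin [0.021 0.012 0.064] rot [0.002 0.006 0.001]
```

View pics/w2.png

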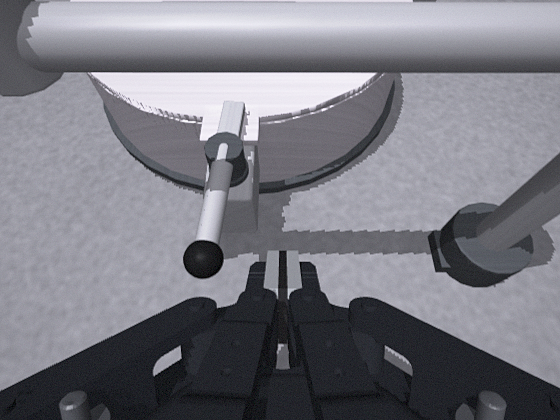

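The fingertips are at (282,252), on the -y side of the lever; the ball is at (203,258). I'll start the push.

apply_moves:
  linear:
    - [0.02,0,0.06]
    - [0.02,-0.07,0.06]
    - [0.02,-0.14,0.06]
    - [0.02,-0.2,0.06]
    - [0.02,-0.26,0.06]
  delta_rot:
    - [0,0,0]
    - [0,0,0]
    - [0,0,0]
    - [0,0,0]
    - [0,0,0]

```text
clock: 3.12
position: [0.5286, -0.1286, 0.0878]
tool_rot: [3.134, -0.771, 1.4]
force: [2.8, -0.6, -0.4]
grip_width: 0.0002
finger_force: 1.6
```

apply_moves:
  linear:
    - [0.01,-0.05,0.01]
    - [0.02,-0.1,0.02]
    - [0.03,-0.15,0.03]
    - [0.05,-0.2,0.05]
    - [0.07,-0.25,0.07]
  delta_rot:
    - [0,0,0]
    - [0,0,0]
    - [0,0,0]
    - [0,0,0]
    - [0,0,0]

```text
clock: 3.53
position: [0.5068, -0.1155, 0.0876]
tool_rot: [3.132, -0.77, 1.4]
force: [1.7, -7.2, 5.3]
grip_width: 0.0
finger_force: 3.6
```

```bash
python3 - <<'E'
from h import *
s=monitor.observe();print(s['clock'],s['position'],s['force']);
im,d=optics.grab_frame('wrist');cv2.imwrite('pics/w3.png',im[:,:,::-1])
move(W(-.199,.028,.087),Rlatch())
E
```

```text
3.5333 [ 0.50682735 -0.11545708  0.08759749] [ 1.74363201 -7.19922238  5.2644798 ]
lin [ 0.116 -0.139  0.119] rot [0.004 0.007 0.001]
```

View pics/w3.png

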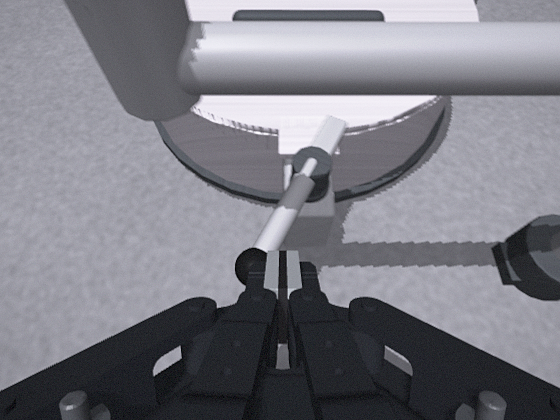

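The lever has swung to about 0.5 rad, with the ball against the left of the fingertips at (250,265). I'll carry on.

apply_moves:
  linear:
    - [0.01,-0.03,0.01]
    - [0.02,-0.05,0.02]
    - [0.03,-0.07,0.03]
    - [0.05,-0.09,0.05]
    - [0.07,-0.11,0.07]
  delta_rot:
    - [0,0,0]
    - [0,0,0]
    - [0,0,0]
    - [0,0,0]
    - [0,0,0]

```text
clock: 4.0
position: [0.4978, -0.1033, 0.0873]
tool_rot: [3.132, -0.77, 1.4]
force: [2.9, -4.1, 2.7]
grip_width: -0.0
finger_force: 2.4
```

apply_moves:
  linear:
    - [0.01,-0.01,0.01]
    - [0.03,-0.02,0.03]
    - [0.04,-0.03,0.04]
    - [0.05,-0.04,0.05]
    - [0.06,-0.04,0.06]
  delta_rot:
    - [0,0,0]
    - [0,0,0]
    - [0,0,0]
    - [0,0,0]
    - [0,0,0]

```text
clock: 4.42
position: [0.4949, -0.0935, 0.0869]
tool_rot: [3.134, -0.771, 1.4]
force: [-0.2, -5.7, 3.4]
grip_width: 0.0001
finger_force: 3.0
```

```bash
python3 - <<'E'
from h import *
s=monitor.observe();print(s['clock'],s['position'],s['force']);
im,d=optics.grab_frame('wrist');cv2.imwrite('pics/w4.png',im[:,:,::-1])
move(W(-.199,.028,.087),Rlatch())
C=cam('wrist',s)
for t in(.8,1,1.2):print(t,proj(C,W(-.172-.064*np.cos(t),.064*np.sin(t),.0985)),proj(C,W(-.172+.038*np.cos(t),-.038*np.sin(t),.0985)))
print(proj(C,W(-.172,0,.105)))
E
```

```text
4.4167 [ 0.49486372 -0.09352283  0.08692543] [-0.17301487 -5.74921023  3.43339177]
lin [-0.017  0.008 -0.017] rot [0.003 0.007 0.001]
0.8 [246.0374682  281.89530569] [383.72567158 156.29188551]
1 [230.09329554 261.03903442] [393.89277592 165.0360749 ]
1.2 [219.74166219 238.73771076] [402.26839705 175.30771723]
[340.57659067 190.8515788 ]
```

View pics/w4.png

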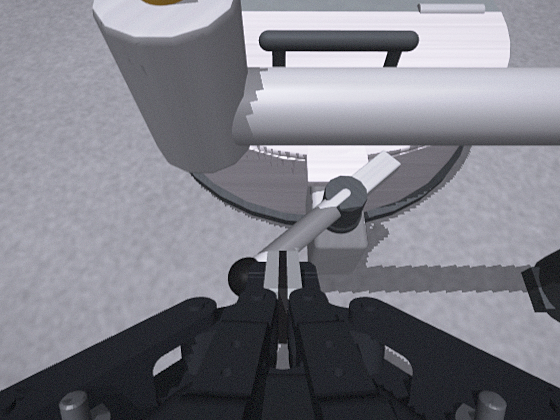

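The ball is now at (243,277) and the pivot at (347,197), which puts the lever at about 0.9 rad. I'll tilt another 10° for barrel clearance and push on.

apply_moves:
  linear:
    - [0.03,-0.01,0.03]
    - [0.05,-0.02,0.05]
    - [0.07,-0.03,0.07]
    - [0.09,-0.045,0.09]
    - [0.1,-0.06,0.1]
  delta_rot:
    - [0,0.04,0]
    - [0,0.08,0]
    - [0,0.08,0]
    - [0,0.08,0]
    - [0,0.08,0]

```text
clock: 4.88
position: [0.4914, -0.0785, 0.0862]
tool_rot: [3.134, -0.94, 1.4]
force: [2.1, -5.4, 1.1]
grip_width: 0.0001
finger_force: 2.7
```

```bash
cat > look.py <<'E'
from h import *
import sys
s=monitor.observe();print(s['clock'],s['position'],s['force'],s['qpos'])
im,d=optics.grab_frame('wrist');cv2.imwrite(f'pics/{sys.argv[1]}.png',im[:,:,::-1])
C=cam('wrist',s)
print('piv',proj(C,W(-.172,0,.105)))
for t in(.8,.9,1,1.1,1.2):print(t,proj(C,W(-.172-.064*np.cos(t),.064*np.sin(t),.0985)),proj(C,W(-.172+.038*np.cos(t),-.038*np.sin(t),.0985)))
# dark round pivot cap / bright finger measure: dark blob of ball left of fingers
m=(im[:,:262].max(2)<45).astype(np.uint8);m[295:]=0;m[:200]=0
n,l,st,c=cv2.connectedComponentsWithStats(m)
for i in range(1,n):
    if st[i,4]>150: print('dark',st[i],c[i])
E
python3 look.py w5
```

```text
4.8833 [ 0.49136558 -0.07846301  0.08624555] [ 2.13152218 -5.36175959  1.09302212] [ 1.04022175  0.93102661 -0.6720923   1.8620186  -0.46391723  0.8799977
  0.69716953]
piv [354.38142751 211.82949146]
0.8 [257.66962365 304.56064375] [395.21676299 181.0926296 ]
0.9 [248.33901919 293.93324599] [400.86508678 184.9267729 ]
1 [240.57166218 282.88755384] [406.17114901 189.15930531]
1.1 [234.3815174  271.60582463] [411.08250174 193.76902157]
1.2 [229.75053324 260.25479009] [415.5457191  198.73060047]
dark [ 219  250   43   45 1019] [236.15603533 269.38567223]
```

apply_moves:
  linear:
    - [0.02,-0.01,0.02]
    - [0.03,-0.02,0.04]
    - [0.04,-0.03,0.055]
    - [0.04,-0.03,0.06]
    - [0.045,-0.03,0.065]
  delta_rot:
    - [0,0,0]
    - [0,0,0]
    - [0,0,0]
    - [0,0,0]
    - [0,0,0]

```text
clock: 5.35
position: [0.4906, -0.0731, 0.0861]
tool_rot: [3.13, -0.935, 1.4]
force: [-8.3, -31.7, 14.9]
grip_width: -0.0004
finger_force: 16.5
```

```bash
python3 look.py w6
```

```text
5.35 [ 0.49061303 -0.07309739  0.0860542 ] [ -8.3289977  -31.71455933  14.8717434 ] [ 1.03770693  0.92619465 -0.676601    1.87643581 -0.46990342  0.86206795
  0.69818699]
piv [359.37332104 220.1083901 ]
0.8 [261.50325835 316.6101266 ] [400.17559265 187.66337216]
0.9 [251.84905901 305.50020777] [405.97247447 191.63813798]
1 [243.79415445 293.95508179] [411.42838431 196.02737928]
1.1 [237.35397393 282.16666122] [416.48987762 200.80943975]
1.2 [232.51066332 270.31024018] [421.10239183 205.95841558]
dark [ 218  251   44   44 1078] [236.45825603 270.24025974]
```

View pics/w6.png

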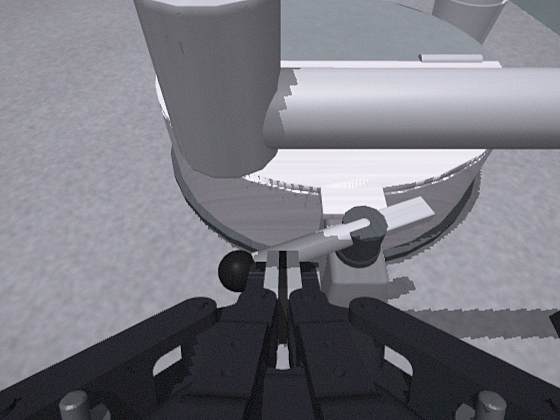

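The lever is against its stop: the contact force rose to about 32 N with the ball at (236,270). I'll back off and retreat.

apply_moves:
  linear:
    - [-0.04,0.02,-0.07]
    - [-0.08,0.05,-0.15]
    - [-0.08,0.05,-0.4]
    - [-0.08,0.05,-0.7]
    - [-0.08,0.05,-1]
  delta_rot:
    - [0,0,0]
    - [0,0,0]
    - [0,0,0]
    - [0,0,0]
    - [0,0,0]

```text
clock: 5.82
position: [0.479, -0.1553, 0.1398]
tool_rot: [3.135, -0.94, 1.402]
force: [0.7, -1.2, -0.2]
grip_width: 0.0002
finger_force: 0.0
```

apply_moves:
  linear:
    - [0.1,0,-0.3]
    - [0.2,0,-0.5]
    - [0.4,0,-0.7]
    - [0.6,0,-0.9]
    - [0.8,0,-1]
  delta_rot:
    - [0,0,0]
    - [0,-0.05,0]
    - [0,-0.1,0]
    - [0,-0.15,0]
    - [0,-0.2,0]

```text
clock: 6.23
position: [0.4731, -0.1894, 0.265]
tool_rot: [3.134, -0.514, 1.396]
force: [0.8, -0.7, 0.0]
grip_width: 0.0001
finger_force: 0.0
```

```bash
cat >> h.py <<'E'
def Rlid(t=0):  # tool y=-mx at t=0, body leaning to +mx by t deg
    t=np.radians(t);z=-np.sin(t)*mx-np.cos(t)*ez;x=-my;return np.array([x,np.cross(z,x),z]).T
E
python3 - <<'E'
from h import *
s=monitor.observe();print(s['clock'],s['position'],s['force'],s['qpos']);
move(W(-.25,0,.32),Rlid());move(W(-.085,0,.25),Rlid())
E
```

```text
6.2333 [ 0.47314089 -0.1894028   0.26495876] [ 0.7896531  -0.65934685  0.0422273 ] [ 0.99047476  0.46907687 -0.57190126  1.72080147 -0.26991945  1.17169207
  0.39993248]
lin [ 0.664  0.337 -0.254] rot [-0.189 -0.195  0.73 ]
lin [1.756 0.324 1.167] rot [-0.189 -0.195  0.73 ]
```

apply_moves:
  linear:
    - [0.1,0,-0.2]
    - [0.2,0.1,-0.3]
    - [0.3,0.15,-0.4]
    - [0.4,0.2,-0.5]
    - [0.5,0.25,-0.5]
  delta_rot:
    - [-0.01,-0.01,0.05]
    - [-0.03,-0.03,0.1]
    - [-0.04,-0.04,0.15]
    - [-0.05,-0.05,0.2]
    - [-0.07,-0.07,0.26]
  gripper: 0.2

```text
clock: 6.65
position: [0.5009, -0.1748, 0.3326]
tool_rot: [-3.043, -0.347, 0.813]
force: [0.7, -0.2, -0.7]
grip_width: 0.0515
finger_force: 0.0
```

```bash
python3 - <<'E'
from h import *
s=monitor.observe();print(s['clock'],s['position'],s['force'],s['qpos']);
move(W(-.18,0,.30),Rlid());
E
```

```text
6.65 [ 0.50087828 -0.1748428   0.33255399] [ 0.70284422 -0.24967115 -0.73145897] [ 0.81483123  0.29486108 -0.45592451  1.70473805 -0.25286223  1.14664888
 -0.26068923]
lin [ 0.687 -0.396  0.637] rot [-0.124 -0.129  0.473]
```

apply_moves:
  linear:
    - [0.1,-0.1,0.1]
    - [0.2,-0.15,0.2]
    - [0.3,-0.2,0.3]
    - [0.4,-0.25,0.4]
    - [0.5,-0.3,0.5]
  delta_rot:
    - [-0.01,-0.01,0.05]
    - [-0.03,-0.03,0.1]
    - [-0.04,-0.04,0.15]
    - [-0.05,-0.06,0.2]
    - [-0.07,-0.07,0.26]

```text
clock: 7.07
position: [0.5179, -0.1047, 0.3047]
tool_rot: [-3.053, -0.152, 0.298]
force: [-0.2, -0.9, -0.3]
grip_width: 0.0513
finger_force: 0.0
```

```bash
python3 - <<'E'
from h import *
s=monitor.observe();print(s['clock'],s['position'],s['force'],s['qpos']);
move(W(-.085,0,.25),Rlid());
E
```

```text
7.0667 [ 0.5178653  -0.10465105  0.30465094] [-0.19003815 -0.86535045 -0.31901945] [ 0.50182089  0.24691328 -0.3856899   1.78972968 -0.06023712  1.02238091
 -1.10579403]
lin [ 0.487 -0.981  0.717] rot [-0.058 -0.061  0.227]
```

apply_moves:
  linear:
    - [0.1,-0.2,0.1]
    - [0.2,-0.4,0.2]
    - [0.3,-0.6,0.3]
    - [0.4,-0.8,0.4]
    - [0.49,-0.98,0.5]
  delta_rot:
    - [-0.01,-0.01,0.05]
    - [-0.03,-0.03,0.1]
    - [-0.04,-0.04,0.15]
    - [-0.05,-0.06,0.2]
    - [-0.06,-0.06,0.23]

```text
clock: 7.48
position: [0.5394, 0.0078, 0.272]
tool_rot: [3.141, -0.003, -0.172]
force: [0.8, -1.0, 0.0]
grip_width: 0.0513
finger_force: 0.0
```

```bash
python3 - <<'E'
from h import *
s=monitor.observe();print(s['clock'],s['position'],s['tool_rot'],s['qpos']);
im,d=optics.grab_frame('wrist');cv2.imwrite('pics/w7.png',im[:,:,::-1])
C=cam('wrist',s)
for q in((-.085,-.04,.1265),(-.085,.04,.1265),(-.139,0,.0915),(-.195,.055,.23)): print(q,proj(C,W(*q)))
move(W(-.085,0,.18),Rlid())
T=cam('top');t,_=optics.grab_frame('top');cv2.imwrite('pics/t7.png',t[:,:,::-1])
for u in (.9,1.2): print(proj(T,W(-.172-.064*np.cos(u),.064*np.sin(u),.0985)))
E
```

```text
7.4833 [0.53943478 0.0078165  0.2719631 ] [ 3.14078806 -0.0033458  -0.17191257] [ 0.12780687  0.33384374 -0.32888408  1.73930252  0.12212153  1.08535295
 -1.98371262]
(-0.085, -0.04, 0.1265) [277.23985555 143.16733306]
(-0.085, 0.04, 0.1265) [277.55030204 228.66676614]
(-0.139, 0, 0.0915) [330.91102728 180.2910091 ]
(-0.195, 0.055, 0.23) [439.61050962 299.26891623]
lin [0.032 0.02  0.904] rot [ 0.    -0.001 -0.004]
[362.97978907 251.56720365]
[354.81545813 254.37317371]
```

View pics/w7.png

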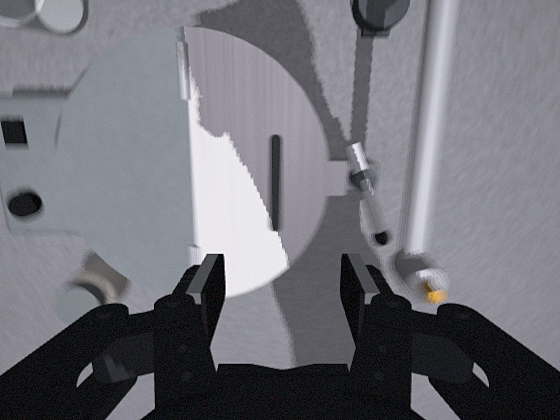

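From above, the lever is swung fully aside: pivot at (360,175), ball at (381,238). The lid bar runs from (276,133) to (276,233), squarely between the open fingers.

apply_moves:
  linear:
    - [0.03,0.02,0.2]
    - [0.03,0.02,0.4]
    - [0.03,0.02,0.6]
    - [0.03,0.02,0.7]
    - [0.03,0.02,0.7]
  delta_rot:
    - [0,0,0]
    - [0,0,0]
    - [0,0,0]
    - [0,0,0]
    - [0,0,0]

```text
clock: 8.0
position: [0.5412, 0.0039, 0.2004]
tool_rot: [-3.141, -0.002, -0.167]
force: [0.1, -0.5, -0.4]
grip_width: 0.0514
finger_force: 0.0
```

```bash
python3 - <<'E'
from h import *
s=monitor.observe();print(s['clock'],s['position'],s['tool_rot'],s['qpos'][6]);
im,d=optics.grab_frame('wrist');cv2.imwrite('pics/w8.png',im[:,:,::-1])
im0=cv2.imread('pics/w7.png')[:,:,::-1]
s0=dict(position=np.array([0.53943478,0.0078165,0.2719631]),tool_rot=np.array([3.14078806,-0.0033458,-0.17191257]))
def ends(im,box):
    x0,y0,x1,y1=box;m=(im[y0:y1,x0:x1].max(2)<85).astype(np.uint8)
    n,l,st,c=cv2.connectedComponentsWithStats(m);i=1+np.argmax(st[1:,4]);print(st[i]+[x0,y0,0,0,0],c[i]+[x0,y0])
    x,y,w,h,_=st[i];return np.array([x0+x+w/2-.5,y0+y]),np.array([x0+x+w/2-.5,y0+y+h-1])
a=ends(im0,(262,110,290,250));b=ends(im,(255,40,300,250))
C0_,C1=cam('wrist',s0),cam('wrist',s)
p=[]
for i in(0,1):
    q,e=tri([ray(C0_,a[i]),ray(C1,b[i])]);p.append(q);print(q,e)
c=(p[0]+p[1])/2;print('centre',c,'expected',W(-.085,0,.1265),np.linalg.norm(p[1]-p[0]))
v=p[0]-p[1];print('dir vs -my deg',np.degrees(np.arctan2(v[1],v[0])-np.arctan2(-my[1],-my[0])))
move(np.array([*c[:2],.1265-.019]),Rlid())
E
```

```text
8.0 [0.54123176 0.00390469 0.20035958] [-3.14100855e+00 -1.59768291e-03 -1.66632499e-01] -2.0013367625710905
[271 135   9  96 691] [275.20549928 180.14327062]
[ 264  144   16  106 1586] [271.48423707 195.88461538]
[0.58657187 0.00592496 0.08774132] [np.float64(0.0009249171925123723), np.float64(0.0009249171925122763)]
[ 0.44020823  0.03572969 -0.05855861] [np.float64(0.0002310890799054481), np.float64(0.00023108907990547378)]
centre [0.51339005 0.02082733 0.01459136] expected [0.5423853  0.01176583 0.1265    ] 0.20907966060203045
dir vs -my deg -1.609540320247526
lin [-0.313 -0.117  0.942] rot [-0.    -0.002  0.003]
```

```bash
python3 - <<'E'
from h import *
im=cv2.imread('pics/w8.png')[:,:,::-1];im0=cv2.imread('pics/w7.png')[:,:,::-1]
s0=dict(position=np.array([0.53943478,0.0078165,0.2719631]),tool_rot=np.array([3.14078806,-0.0033458,-0.17191257]))
s=monitor.observe()
def ends(im,box):
    x0,y0,x1,y1=box;m=(im[y0:y1,x0:x1].max(2)<85).astype(np.uint8)
    n,l,st,c=cv2.connectedComponentsWithStats(m);i=1+np.argmax(st[1:,4]);print(st[i]+[x0,y0,0,0,0],c[i]+[x0,y0])
    x,y,w,h,_=st[i];return np.array([x0+x+w/2-.5,y0+y]),np.array([x0+x+w/2-.5,y0+y+h-1])
a=ends(im0,(262,110,290,250));b=ends(im,(255,40,300,340))
A,B=cam('wrist',s0),cam('wrist',s);p=[]
for i in(0,1):
    q,e=tri([ray(A,a[i]),ray(B,b[i])]);p.append(q);print(q,e)
c=(p[0]+p[1])/2;print('centre',c,'expected',W(-.085,0,.1265),np.linalg.norm(p[1]-p[0]))
for u in (a,b):print([plane(A if u is a else B,e,.1265) for e in u])
move(np.array([*c[:2],.1265-.019]),Rlid())
cv2.imwrite('pics/w8c.png',im[100:340,150:420,::-1])
E
```

```text
[271 135   9  96 691] [275.20549928 180.14327062]
[ 264  144   16  122 1794] [271.50891862 202.9509476 ]
[0.5854617  0.00688969 0.06399627] [np.float64(0.0006062768683710399), np.float64(0.0006062768683711983)]
[0.50347857 0.0198646  0.13152316] [np.float64(0.00104848596532819), np.float64(0.0010484859653282091)]
centre [0.54447013 0.01337715 0.09775972] expected [0.5423853  0.01176583 0.1265    ] 0.10700216107705111
[array([0.58911949, 0.00559567, 0.1265    ]), array([0.5020833 , 0.02127282, 0.1265    ])]
[array([0.58986936, 0.00361081, 0.1265    ]), array([0.50094969, 0.01940953, 0.1265    ])]
lin [ 0.006 -0.095  0.943] rot [-0.    -0.002  0.003]
```

View pics/w8c.png

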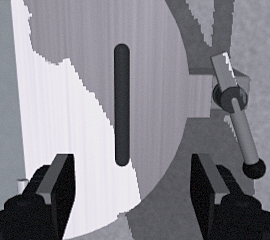

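The crop shows the bar centred between the fingers. The top camera's depth puts its upper face at 0.131, which agrees with an axis height of 0.1265. I'll go down and pinch.

apply_moves:
  linear:
    - [0.03,-0.05,0.2]
    - [0.03,-0.09,0.4]
    - [0.03,-0.09,0.6]
    - [0.03,-0.09,0.8]
    - [0.03,-0.09,0.92]
  delta_rot:
    - [0,0,0]
    - [0,0,0]
    - [0,0,0]
    - [0,0,0]
    - [0,0,0]

```text
clock: 8.47
position: [0.5475, 0.0125, 0.1098]
tool_rot: [-3.14, -0.005, -0.167]
force: [1.1, -0.4, -0.8]
grip_width: 0.0511
finger_force: 0.0
```

apply_moves:
  linear:
    - [0,0,0]
    - [0,0,0]
    - [0,0,0]
    - [0,0,0]
    - [0,0,0]
  delta_rot:
    - [0,0,0]
    - [0,0,0]
    - [0,0,0]
    - [0,0,0]
    - [0,0,0]
  gripper: -1
  force: 30

```text
clock: 8.88
position: [0.548, 0.0125, 0.1113]
tool_rot: [-3.14, -0.007, -0.167]
force: [-0.4, -0.9, -0.3]
grip_width: 0.0001
finger_force: 0.0
```

```bash
cat > arc.py <<'E'
from h import *
s=monitor.observe();print(s['clock'],s['position'],s['tool_rot'],s['force'],s['grip_width'],s['finger_force'],s['qpos'].round(2))
def bar(p,tilt=None):
    Rm=R.from_euler('xyz',s['tool_rot']).as_matrix();return p-.019*Rm[:,2]
b=bar(s['position']);dm=b-np.array([*C0,0]);bx=dm@mx;bz=b[2]-.0855
print('bar machine x,z rel hinge',bx,bz,'r',np.hypot(bx,bz),'lid',np.arctan2(bz,-bx)-np.arctan2(.041,.085))
E
python3 arc.py
```

```text
8.8833 [0.54800089 0.01253306 0.11126121] [-3.13995532 -0.00679909 -0.16746482] [-0.42248446 -0.89417043 -0.26831203] 6.034740145141125e-05 0.0 [ 0.08  0.54 -0.29  1.89  0.22  0.74 -2.07]
bar machine x,z rel hinge -0.08331047105603093 0.04476074193395836 r 0.09457356187675384 lid 0.043591527969634
```

The gripper shut on nothing, so I need to look.

```bash
python3 - <<'E'
from h import *
s=monitor.observe()
im,d=optics.grab_frame('side');w,dw=optics.grab_frame('wrist')
cv2.imwrite('pics/w9.png',np.hstack([cv2.resize(im[120:240,220:380],(400,300)),cv2.resize(w,(400,300))])[:,:,::-1])
S=cam('side');print([proj(S,p) for p in (W(-.085,-.04,.1265),W(-.085,.04,.1265),s['position'])])
E
```

```text
[array([273.06034189, 175.60815424]), array([305.46417923, 183.21675733]), array([286.43156975, 185.26744216])]
```

View pics/w9.png

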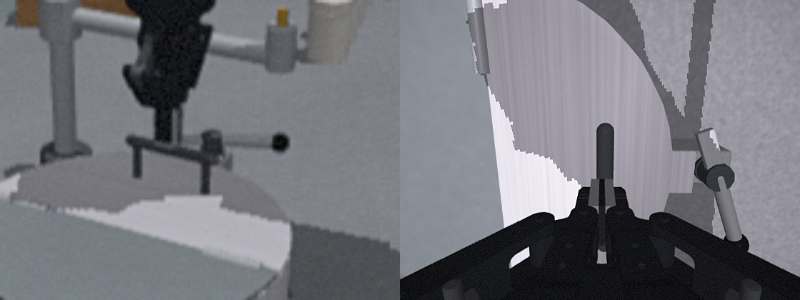

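The side crop has the bar from (274,177) to (305,182), with the shut fingers meeting it near (286,177). I'll settle this from pixel values rather than more pictures, since I've already used up the viewing allowance.

```bash
python3 - <<'E'
from h import *
s=monitor.observe()
im,d=optics.grab_frame('side');w,dw=optics.grab_frame('wrist')
S=cam('side');C=cam('wrist',s)
print(im[160:196:1,276:300:2].max(2))
print('side depth->z col 280..292')
for v in range(166,192,2): print(v,[pt(S,(u,v),d[v,u]).round(3).tolist() for u in (280,286,292)])
print('wrist');
for u,v in((283,180),(283,200),(283,220),(276,262),(290,262),(283,262),(283,300),(250,180),(320,180)): print(u,v,w[v,u],pt(C,(u,v),dw[v,u]).round(3))
t,dt=optics.grab_frame('top');T=cam('top')
print('tcp proj wrist',proj(C,s['position']),s['position'])
E
```

```text
[[ 18  17  26  22  28  18  19  31  27  77 141 141]
 [ 50  20  25  27  17  18  37  32  52 119 141 138]
 [ 85  60  48  13  30  11  28   4  67 141 138 139]
 [127 119 112  34  16  33  26  41  64 138 135 135]
 [137 140 142  41  14  26  28  75  58 140 135 137]
 [139 135 139  40  23  24  37  96  58 139 134 132]
 [134 132 132  40  15  24  29  91  58 140 132 135]
 [133 136 133  39  16  21  31  88  59 136 132 135]
 [134 137 129  35  27  24  33  89  51 137 133 132]
 [135 136 137  37  26  25  36  90  54 141 137 133]
 [135 134 135  35  20  27  35  94  64 137 135 138]
 [136 136 138  31  23  29  49  92  53 132 134 136]
 [140 140 144  37  27  21  39  91  67 145 141 140]
 [142 140 142  31  15  23  44  95  73 139 128 127]
 [116 132 138  33  35  26  44  92  69 111 110 111]
 [ 69  98 114  43  22  24  35  93  63 102 105 112]
 [ 49  53  61  69  37  29  49  90  74 103 101 104]
 [ 48  50  48  83  76  73  73  90  92 107 112 104]
 [ 42  45  49  61  80  86  98  83  92 103 115 121]
 [ 59  59  40  40  49  70  80  66  60  72  99 117]
 [ 76 111  89  55  45  44  41  47  55  57  61  74]
 [ 76 137 121 104  72  56  53
[... 1483 characters left out ...]
0.089], [0.55, -0.038, 0.089]]
186 [[0.572, -0.016, 0.091], [0.559, -0.019, 0.092], [0.546, -0.024, 0.091]]
188 [[0.57, -0.01, 0.089], [0.557, -0.015, 0.089], [0.544, -0.018, 0.089]]
190 [[0.567, 0.001, 0.09], [0.553, -0.002, 0.091], [0.541, -0.007, 0.09]]
wrist
283 180 [56 60 65] [0.587 0.006 0.131]
283 200 [49 55 60] [0.579 0.007 0.131]
283 220 [47 51 56] [0.57  0.009 0.131]
276 262 [82 86 89] [0.558 0.014 0.148]
290 262 [71 76 79] [0.557 0.008 0.149]
283 262 [24 23 27] [0.558 0.011 0.149]
283 300 [25 22 29] [0.552 0.012 0.168]
250 180 [163 156 168] [0.583 0.025 0.091]
320 180 [168 166 177] [ 0.577 -0.013  0.092]
tcp proj wrist [282.56861062 249.82485662] [0.54774348 0.01255982 0.11082756]
```

apply_moves:
  linear:
    - [0,0,-0.15]
    - [0,0,-0.3]
    - [0,0,-0.5]
    - [0,0,-0.5]
    - [0,0,-0.5]
  delta_rot:
    - [0,0,0]
    - [0,0,0]
    - [0,0,0]
    - [0,0,0]
    - [0,0,0]

```text
clock: 9.55
position: [0.5476, 0.0125, 0.1609]
tool_rot: [-3.14, -0.007, -0.168]
force: [-0.4, 0.4, -0.3]
grip_width: 0.0003
finger_force: 0.0
```

```bash
python3 - <<'E'
from h import *
s=monitor.observe();print(s['position'],s['tool_rot'])
im,d=optics.grab_frame('side');w,dw=optics.grab_frame('wrist')
S=cam('side');C=cam('wrist',s)
print('tcp side',proj(S,s['position']))
for v in range(244,282,3): print(v,[(int(w[v,u].max()),pt(C,(u,v),dw[v,u]).round(3).tolist()) for u in (272,278,290)])
print(im[140:186,276:300:2].max(2))
for v in range(150,182,3): print(v,[pt(S,(u,v),d[v,u]).round(3).tolist() for u in (282,286,290)])
E
```

```text
[0.54762845 0.01253632 0.16093582] [-3.1398936  -0.00690204 -0.16751017]
tcp side [286.70816704 165.00748435]
244 [(161, [0.526, 0.024, 0.092]), (50, [0.54, 0.017, 0.13]), (58, [0.539, 0.009, 0.132])]
247 [(159, [0.524, 0.024, 0.093]), (36, [0.538, 0.017, 0.131]), (59, [0.537, 0.01, 0.132])]
250 [(133, [0.521, 0.025, 0.092]), (64, [0.536, 0.017, 0.13]), (71, [0.535, 0.01, 0.132])]
253 [(83, [0.558, 0.015, 0.189]), (90, [0.558, 0.013, 0.19]), (89, [0.557, 0.008, 0.189])]
256 [(87, [0.559, 0.015, 0.194]), (82, [0.558, 0.013, 0.192]), (86, [0.557, 0.008, 0.193])]
259 [(86, [0.558, 0.015, 0.196]), (89, [0.558, 0.013, 0.197]), (89, [0.557, 0.008, 0.197])]
262 [(89, [0.558, 0.015, 0.199]), (89, [0.558, 0.013, 0.198]), (88, [0.557, 0.008, 0.199])]
265 [(87, [0.558, 0.015, 0.201]), (88, [0.558, 0.013, 0.202]), (82, [0.557, 0.008, 0.202])]
268 [(86, [0.558, 0.015, 0.204]), (67, [0.558, 0.013, 0.205]), (90, [0.557, 0.008, 0.204])]
271 [(83, [0.558, 0.015, 0.206]), (66, [0.558, 0.013, 0.207]), (89, [0.557, 0.008, 0.207])]
274 [(87, [0.559, 0.015, 0.21]), (66, [0.557, 0.013, 0.209]), (90, [0.557
[... 2684 characters left out ...]
, 0.193]]
156 [[0.556, 0.019, 0.184], [0.544, 0.029, 0.19], [0.538, 0.022, 0.188]]
159 [[0.674, -0.352, -0.001], [0.664, -0.36, -0.003], [0.651, -0.361, -0.002]]
162 [[0.669, -0.338, -0.004], [0.657, -0.34, -0.003], [0.645, -0.341, -0.002]]
165 [[0.662, -0.315, -0.003], [0.652, -0.321, -0.004], [0.638, -0.319, -0.001]]
168 [[0.656, -0.294, -0.002], [0.645, -0.299, -0.003], [0.632, -0.297, -0.0]]
171 [[0.648, -0.272, -0.0], [0.639, -0.28, -0.003], [0.627, -0.28, -0.001]]
174 [[0.643, -0.255, -0.001], [0.632, -0.259, -0.002], [0.563, -0.066, 0.1]]
177 [[0.558, 0.014, 0.131], [0.549, 0.013, 0.132], [0.561, -0.058, 0.096]]
180 [[0.557, 0.016, 0.125], [0.547, 0.019, 0.128], [0.537, 0.022, 0.131]]
```

In both views the fingertips measure about 24 mm short of the reported TCP (0.185 against 0.161). The pinch therefore closed above the bar, and I need to go about 24 mm lower.

apply_moves:
  linear:
    - [0,0,0]
    - [0,0,0]
    - [0,0,0]
    - [0,0,0.1]
    - [0,0,0.2]
  delta_rot:
    - [0,0,0]
    - [0,0,0]
    - [0,0,0]
    - [0,0,0]
    - [0,0,0]
  gripper: 0.2

```text
clock: 10.07
position: [0.5474, 0.0126, 0.1394]
tool_rot: [-3.14, -0.006, -0.167]
force: [0.1, -1.0, -0.5]
grip_width: 0.0514
finger_force: 0.0
```

apply_moves:
  linear:
    - [0,0,0.15]
    - [0,0,0.3]
    - [0,0,0.42]
    - [0,0,0.54]
    - [0,0,0.56]
  delta_rot:
    - [0,0,0]
    - [0,0,0]
    - [0,0,0]
    - [0,0,0]
    - [0,0,0]

```text
clock: 10.48
position: [0.5465, 0.0126, 0.0818]
tool_rot: [-3.141, -0.002, -0.167]
force: [-0.5, 0.5, -0.7]
grip_width: 0.0512
finger_force: 0.0
```

apply_moves:
  linear:
    - [0,0,0]
    - [0,0,0]
    - [0,0,0]
    - [0,0,0]
    - [0,0,0]
  delta_rot:
    - [0,0,0]
    - [0,0,0]
    - [0,0,0]
    - [0,0,0]
    - [0,0,0]
  gripper: -1
  force: 30

```text
clock: 10.9
position: [0.5477, 0.0108, 0.0848]
tool_rot: [3.141, -0.006, -0.169]
force: [-1.3, -9.0, 1.8]
grip_width: 0.0101
finger_force: 30.3
```

```bash
sed -i 's/p-.019\*/p-.043*/' arc.py; python3 arc.py
```

```text
10.9 [0.54766518 0.01077798 0.08483601] [ 3.14114076 -0.00591957 -0.16881208] [-1.28790771 -9.04023213  1.80703411] 0.010061492486140914 30.251584947109222 [ 0.07  0.58 -0.28  1.9   0.24  0.69 -2.09]
bar machine x,z rel hinge -0.08504691620001288 0.04233525325707206 r 0.09500132432483478 lid 0.012445122366576022
```

Gripped: the opening is 10 mm on the 11 mm bar, at 30 N. Next I'll plan the lid arc.

```bash
cat > plan.py <<'E'
from h import *
import sys
phis=[float(x) for x in sys.argv[1].split(',')]; amax=float(sys.argv[2])
bx,bz=-.0850,.0415
s=monitor.observe(); b0=s['position']-.043*R.from_euler('xyz',s['tool_rot']).as_matrix()[:,2]; by=(b0-np.array([*C0,0]))@my
def pose(f):
    a=amax*f/1.75; Rm=Rlid(a); x=bx*np.cos(f)+bz*np.sin(f); z=-bx*np.sin(f)+bz*np.cos(f)+.0855
    return W(x,by,z)+.043*Rm[:,2],Rm
p,Rm=s['position'],R.from_euler('xyz',s['tool_rot']).as_matrix()
for i in range(len(phis)-1):
    print('call')
    for k in range(1,6):
        q,Rq=pose(phis[i]+(phis[i+1]-phis[i])*k/5)
        print((Rm.T@(q-p)/.1).round(3),(R.from_matrix(Rm.T@Rq).as_rotvec()/np.radians(120)).round(3))
    p,Rm=q,Rq
E
python3 plan.py 0.01,.2,.4,.6 50
```

```text
call
[-0.002 -0.011 -0.032] [-0.011 -0.003  0.002]
[-0.002 -0.021 -0.064] [-0.02  -0.003  0.002]
[-0.002 -0.032 -0.094] [-0.029 -0.003  0.002]
[-0.002 -0.044 -0.125] [-0.038 -0.003  0.002]
[-0.001 -0.057 -0.154] [-0.047 -0.003  0.002]
call
[ 0.    -0.012 -0.032] [-0.01  0.   -0.  ]
[ 0.    -0.025 -0.063] [-0.019  0.    -0.   ]
[ 0.    -0.04  -0.093] [-0.029  0.    -0.   ]
[-0.    -0.055 -0.123] [-0.038 -0.     0.   ]
[ 0.    -0.072 -0.152] [-0.048  0.     0.   ]
call
[-0.    -0.015 -0.03 ] [-0.01 -0.    0.  ]
[-0.    -0.031 -0.058] [-0.019 -0.     0.   ]
[-0.    -0.049 -0.086] [-0.029 -0.    -0.   ]
[-0.    -0.067 -0.114] [-0.038 -0.     0.   ]
[-0.    -0.087 -0.14 ] [-0.048 -0.     0.   ]
```

apply_moves:
  linear:
    - [0,-0.011,-0.032]
    - [0,-0.021,-0.064]
    - [0,-0.032,-0.094]
    - [0,-0.044,-0.125]
    - [0,-0.057,-0.154]
  delta_rot:
    - [-0.01,0,0]
    - [-0.02,0,0]
    - [-0.03,0,0]
    - [-0.04,0,0]
    - [-0.047,0,0]

```text
clock: 11.32
position: [0.5484, 0.0156, 0.1003]
tool_rot: [3.04, -0.006, -0.169]
force: [0.2, -14.2, -0.7]
grip_width: 0.0101
finger_force: 30.4
```

```bash
python3 arc.py; python3 plan.py .2,.4,.6,.8 50
```

```text
11.3167 [0.54844224 0.01555523 0.1003205 ] [ 3.04033947 -0.00582796 -0.1692668 ] [  0.2386887  -14.22901022  -0.72291091] 0.010114038302372666 30.40254056453705 [-0.04  0.56 -0.22  1.87  0.3   0.77 -2.19]
bar machine x,z rel hinge -0.07588007698031699 0.05759954004240243 r 0.09526538246202107 lid 0.1998605761286516
call
[-0.002 -0.021 -0.032] [-0.009 -0.003  0.001]
[-0.002 -0.034 -0.063] [-0.018 -0.003  0.001]
[-0.002 -0.048 -0.094] [-0.028 -0.003  0.001]
[-0.002 -0.064 -0.124] [-0.037 -0.003  0.001]
[-0.001 -0.081 -0.153] [-0.047 -0.003  0.001]
call
[-0.    -0.015 -0.03 ] [-0.01 -0.    0.  ]
[-0.    -0.031 -0.058] [-0.019 -0.     0.   ]
[-0.    -0.049 -0.086] [-0.029 -0.    -0.   ]
[-0.    -0.067 -0.114] [-0.038 -0.     0.   ]
[-0.    -0.087 -0.14 ] [-0.048 -0.     0.   ]
call
[ 0.    -0.018 -0.027] [-0.01 -0.    0.  ]
[-0.    -0.037 -0.053] [-0.019 -0.    -0.   ]
[ 0.    -0.057 -0.079] [-0.029 -0.    -0.   ]
[ 0.    -0.078 -0.103] [-0.038 -0.     0.   ]
[ 0.    -0.1   -0.126] [-0.048 -0.    -0.   ]
```

```bash
python3 plan.py .2,.4,.6,.8 25
```

```text
call
[-0.002 -0.047 -0.033] [ 0.02  -0.003  0.001]
[-0.002 -0.064 -0.063] [ 0.015 -0.003  0.001]
[-0.002 -0.083 -0.093] [ 0.01  -0.003  0.001]
[-0.002 -0.103 -0.122] [ 0.005 -0.003  0.001]
[-0.001 -0.124 -0.15 ] [ 0.001 -0.003  0.001]
call
[ 0.    -0.022 -0.027] [-0.005  0.    -0.   ]
[-0.    -0.045 -0.053] [-0.01  0.   -0.  ]
[ 0.    -0.07  -0.078] [-0.014 -0.     0.   ]
[-0.    -0.095 -0.102] [-0.019  0.    -0.   ]
[-0.    -0.121 -0.125] [-0.024  0.     0.   ]
call
[ 0.    -0.026 -0.023] [-0.005  0.    -0.   ]
[ 0.    -0.053 -0.044] [-0.01 -0.   -0.  ]
[ 0.    -0.08  -0.065] [-0.014 -0.     0.   ]
[ 0.    -0.109 -0.084] [-0.019  0.     0.   ]
[ 0.    -0.138 -0.102] [-0.024  0.    -0.   ]
```

apply_moves:
  linear:
    - [0,-0.022,-0.032]
    - [0,-0.046,-0.063]
    - [0,-0.071,-0.093]
    - [0,-0.097,-0.122]
    - [0,-0.124,-0.15]
  delta_rot:
    - [0,0,0]
    - [0,0,0]
    - [0,0,0]
    - [0,0,0]
    - [0,0,0]

```text
clock: 11.73
position: [0.5505, 0.0275, 0.1145]
tool_rot: [3.039, -0.006, -0.171]
force: [-3.0, -23.9, 12.8]
grip_width: 0.0099
finger_force: 31.3
```

apply_moves:
  linear:
    - [0,-0.022,-0.027]
    - [0,-0.045,-0.053]
    - [0,-0.07,-0.078]
    - [0,-0.095,-0.102]
    - [0,-0.121,-0.125]
  delta_rot:
    - [-0.005,0,0]
    - [-0.01,0,0]
    - [-0.014,0,0]
    - [-0.019,0,0]
    - [-0.024,0,0]

```text
clock: 12.15
position: [0.5528, 0.0399, 0.1264]
tool_rot: [2.988, -0.006, -0.171]
force: [-8.0, -24.2, 22.9]
grip_width: 0.0097
finger_force: 31.9
```

```bash
python3 arc.py; python3 plan.py .6,.8,1.0,1.2,1.35 25
```

```text
12.15 [0.55280563 0.03991106 0.12641685] [ 2.98786034 -0.00633195 -0.17146197] [ -8.00311743 -24.24552465  22.91994971] 0.009709370584149666 31.859526336193085 [-0.12  0.54 -0.2   1.83  0.32  0.87 -2.26]
bar machine x,z rel hinge -0.04889815460178092 0.08340887878639232 r 0.09668542074099257 lid 0.5911205995083033
call
[-0.003 -0.051 -0.015] [-0.003 -0.003  0.   ]
[-0.003 -0.078 -0.036] [-0.008 -0.003  0.   ]
[-0.002 -0.105 -0.057] [-0.012 -0.003  0.   ]
[-0.002 -0.134 -0.076] [-0.017 -0.003  0.   ]
[-0.002 -0.163 -0.094] [-0.022 -0.003  0.   ]
call
[-0.    -0.029 -0.018] [-0.005 -0.     0.   ]
[-0.    -0.059 -0.035] [-0.01 -0.    0.  ]
[-0.    -0.089 -0.05 ] [-0.014 -0.    -0.   ]
[-0.    -0.12  -0.064] [-0.019 -0.     0.   ]
[-0.    -0.151 -0.077] [-0.024 -0.     0.   ]
call
[-0.    -0.031 -0.013] [-0.005 -0.    -0.   ]
[-0.    -0.063 -0.024] [-0.01 -0.   -0.  ]
[-0.    -0.095 -0.034] [-0.014 -0.     0.   ]
[-0.    -0.128 -0.043] [-0.019 -0.    -0.   ]
[-0.    -0.161 -0.05 ] [-0.024 -0.    -0.   ]
call
[ 0.    -0.025 -0.006] [-0.004 -0.    -0.   ]
[-0.    -0.049 -0.011] [-0.007  0.    -0.   ]
[-0.    -0.074 -0.015] [-0.011  0.    -0.   ]
[-0.    -0.099 -0.018] [-0.014  0.     0.   ]
[ 0.    -0.124 -0.02 ] [-0.018  0.    -0.   ]
```

apply_moves:
  linear:
    - [0,-0.01,-0.03]
    - [0,-0.03,-0.06]
    - [0,-0.055,-0.085]
    - [0,-0.082,-0.11]
    - [0,-0.11,-0.13]
  delta_rot:
    - [-0.005,0,0]
    - [-0.01,0,0]
    - [-0.014,0,0]
    - [-0.019,0,0]
    - [-0.024,0,0]

```text
clock: 12.57
position: [0.5554, 0.056, 0.1366]
tool_rot: [2.942, -0.007, -0.169]
force: [5.3, -6.9, -7.4]
grip_width: 0.01
finger_force: 29.2
```

```bash
python3 arc.py; python3 plan.py .8,1.0,1.2 25
```

```text
12.5667 [0.55543055 0.05598928 0.13660295] [ 2.9421994  -0.00673152 -0.16874711] [ 5.28553273 -6.85011795 -7.38209643] 0.010045287812092381 29.22543168067932 [-0.18  0.55 -0.19  1.79  0.34  0.93 -2.32]
bar machine x,z rel hinge -0.03067617337605097 0.09325003376726505 r 0.09816616734187808 lid 0.803550150318117
call
[-0.003 -0.048  0.012] [-0.005 -0.004  0.001]
[-0.003 -0.077 -0.004] [-0.01  -0.004  0.001]
[-0.003 -0.108 -0.02 ] [-0.014 -0.004  0.001]
[-0.003 -0.139 -0.034] [-0.019 -0.004  0.001]
[-0.002 -0.17  -0.046] [-0.024 -0.004  0.001]
call
[-0.    -0.031 -0.013] [-0.005 -0.    -0.   ]
[-0.    -0.063 -0.024] [-0.01 -0.   -0.  ]
[-0.    -0.095 -0.034] [-0.014 -0.     0.   ]
[-0.    -0.128 -0.043] [-0.019 -0.    -0.   ]
[-0.    -0.161 -0.05 ] [-0.024 -0.    -0.   ]
```

Forces are back to a few newtons. I'll continue with the increments.

apply_moves:
  linear:
    - [0,-0.029,-0.017]
    - [0,-0.059,-0.034]
    - [0,-0.089,-0.049]
    - [0,-0.12,-0.063]
    - [0,-0.151,-0.076]
  delta_rot:
    - [-0.005,0,0]
    - [-0.01,0,0]
    - [-0.014,0,0]
    - [-0.019,0,0]
    - [-0.024,0,0]

```text
clock: 12.98
position: [0.5582, 0.0714, 0.1419]
tool_rot: [2.891, -0.007, -0.169]
force: [-0.4, -10.5, 12.1]
grip_width: 0.0101
finger_force: 30.4
```

apply_moves:
  linear:
    - [0,-0.031,-0.013]
    - [0,-0.063,-0.025]
    - [0,-0.095,-0.036]
    - [0,-0.128,-0.046]
    - [0,-0.161,-0.055]
  delta_rot:
    - [-0.005,0,0]
    - [-0.01,0,0]
    - [-0.014,0,0]
    - [-0.019,0,0]
    - [-0.024,0,0]

```text
clock: 13.4
position: [0.5612, 0.0888, 0.1433]
tool_rot: [2.842, -0.008, -0.169]
force: [0.6, -7.9, 9.7]
grip_width: 0.0099
finger_force: 30.4
```

```bash
python3 arc.py; python3 plan.py 1.2,1.35,1.5 25
```

```text
13.4 [0.56120856 0.08879689 0.14328796] [ 2.84161524 -0.00756887 -0.16880403] [ 0.60981412 -7.89192145  9.72772496] 0.009938499194759514 30.36232888698578 [-0.31  0.59 -0.16  1.72  0.39  1.05 -2.42]
bar machine x,z rel hinge 0.006825418672946533 0.09886653550994857 r 0.09910185762033388 lid 1.1902930972409722
call
[-0.004 -0.049  0.035] [-0.003 -0.004  0.001]
[-0.004 -0.073  0.03 ] [-0.007 -0.004  0.001]
[-0.004 -0.098  0.026] [-0.01  -0.004  0.001]
[-0.004 -0.123  0.023] [-0.014 -0.004  0.001]
[-0.004 -0.148  0.021] [-0.017 -0.004  0.001]
call
[-0.    -0.025 -0.003] [-0.004 -0.     0.   ]
[-0.    -0.05  -0.004] [-0.007 -0.     0.   ]
[ 0.    -0.075 -0.005] [-0.011 -0.     0.   ]
[-0.    -0.1   -0.005] [-0.014  0.    -0.   ]
[ 0.    -0.126 -0.004] [-0.018  0.     0.   ]
```

The lid is at about 1.19 rad, and joint 7 is near its limit. I'll release with a small opening, withdraw, and finish with a push from the lid's underside.

apply_moves:
  linear:
    - [0,0,0]
    - [0,0,0]
    - [0,0,0]
    - [0,0,0]
    - [0,0,-0.05]
  delta_rot:
    - [0,0,0]
    - [0,0,0]
    - [0,0,0]
    - [0,0,0]
    - [0,0,0]
  gripper: -0.5

```text
clock: 13.82
position: [0.5602, 0.0913, 0.1461]
tool_rot: [2.843, -0.004, -0.168]
force: [-0.4, -0.2, -0.1]
grip_width: 0.0216
finger_force: 0.0
```

```bash
python3 arc.py
```

```text
13.8167 [0.56018935 0.09127966 0.14606729] [ 2.84301547 -0.00425307 -0.16782173] [-0.35357822 -0.20327024 -0.08265737] 0.021625034375689557 0.0 [-0.31  0.59 -0.16  1.71  0.39  1.06 -2.42]
bar machine x,z rel hinge 0.009038765417925051 0.10166442891942655 r 0.1020654465908684 lid 1.2100404599323766
```

apply_moves:
  linear:
    - [0,0,-0.2]
    - [0,0,-0.4]
    - [0,0,-0.6]
    - [0,0,-0.8]
    - [0,0,-1]
  delta_rot:
    - [0,0,0]
    - [0,0,0]
    - [0,0,0]
    - [0,0,0]
    - [0,0,0]

```text
clock: 14.23
position: [0.5649, 0.1211, 0.2435]
tool_rot: [2.844, -0.005, -0.167]
force: [0.2, -0.8, 0.3]
grip_width: 0.0214
finger_force: 0.0
```

apply_moves:
  linear:
    - [0,0,-0.2]
    - [0,0,-0.4]
    - [0,0,-0.6]
    - [0,0,-0.8]
    - [0,0,-1]
  delta_rot:
    - [0,0,0]
    - [0,0,0]
    - [0.05,0,-0.03]
    - [0.1,0,-0.06]
    - [0.13,0,-0.1]

```text
clock: 14.65
position: [0.5696, 0.1495, 0.34]
tool_rot: [3.124, 0.025, 0.041]
force: [0.3, -0.7, 0.3]
grip_width: 0.0213
finger_force: 0.0
```

```bash
cat > lidang.py <<'E'
from h import *
def lid(save=None):
    out={}
    for n in('side','top'):
        im,d=optics.grab_frame(n);K,r,t=cam(n)
        ys,xs=np.mgrid[0:420,0:560];P=np.stack([(xs-K[0,2])/K[0,0]*d,(ys-K[1,2])/K[1,1]*d,d],-1)-t
        Q=(P@r-np.array([*C0,0]));x,y,z=Q@mx,Q@my,Q[...,2]-.0855
        for lo,hi in((.02,.05),(.05,.08),(.08,.11),(.11,.132)):
            m=(d>0)&(np.abs(y)<.08)&(z>lo)&(z<hi)&(np.abs(x)<.12)
            if m.sum()>20: print(n,lo,m.sum(),'x',np.percentile(x[m],[5,50,95]).round(3),'z',np.median(z[m]).round(3))
lid()
E
python3 lidang.py
python3 - <<'E'
from h import *
s=monitor.observe();print(s['clock'],s['position'],s['tool_rot'],s['qpos'].round(2));move(W(-.13,.0,.29),Rlatch(35))
E
```

```text
side 0.02 1070 x [-0.013 -0.007 -0.001] z 0.035
side 0.05 867 x [-0.024 -0.018 -0.013] z 0.062
side 0.08 1319 x [-0.037 -0.03   0.012] z 0.095
side 0.11 489 x [-0.046 -0.041 -0.037] z 0.118
14.75 [0.57084618 0.14831165 0.34151598] [3.12282704 0.02292966 0.03883314] [-0.16  0.39 -0.28  1.48  0.12  1.32 -1.99]
lin [-0.42   1.783  0.558] rot [ 0.198  0.26  -0.628]
```

The depth points on the lid's face give 1.18 rad, so it stays put. Next I'll go round to its front side.

apply_moves:
  linear:
    - [-0.05,0.2,0]
    - [-0.1,0.4,0]
    - [-0.15,0.6,0]
    - [-0.2,0.8,0]
    - [-0.2,1,0]
  delta_rot:
    - [0,0,-0.05]
    - [0,0,-0.1]
    - [0,0,-0.15]
    - [0,0,-0.2]
    - [0,0,-0.25]
  gripper: -1

```text
clock: 15.17
position: [0.5524, 0.0484, 0.3405]
tool_rot: [3.136, 0.037, 0.568]
force: [0.8, 0.1, 0.3]
grip_width: 0.0002
finger_force: 0.0
```

```bash
python3 - <<'E'
from h import *
s=monitor.observe();print(s['clock'],s['position'],s['tool_rot'],s['qpos'].round(2));move(W(-.16,.0,.32),Rlatch(35))
E
```

```text
15.1667 [0.55242454 0.04844802 0.34047857] [3.13599571 0.03665224 0.56757316] [ 0.05  0.33 -0.35  1.57  0.13  1.3  -1.32]
lin [-0.78   0.808  0.238] rot [ 0.117  0.292 -0.386]
```

apply_moves:
  linear:
    - [-0.2,0.2,0]
    - [-0.4,0.4,0]
    - [-0.6,0.6,0.05]
    - [-0.7,0.7,0.1]
    - [-0.78,0.8,0.1]
  delta_rot:
    - [0.01,0.03,-0.04]
    - [0.03,0.06,-0.08]
    - [0.04,0.1,-0.13]
    - [0.05,0.13,-0.17]
    - [0.06,0.16,-0.21]

```text
clock: 15.58
position: [0.5294, -0.058, 0.3334]
tool_rot: [-3.076, -0.267, 0.934]
force: [0.9, -0.0, -0.7]
grip_width: -0.0001
finger_force: 0.0
```

```bash
python3 - <<'E'
from h import *
s=monitor.observe();print(s['clock'],s['position'],s['tool_rot'],s['qpos'].round(2));move(W(-.14,.0,.24),Rlatch(35))
E
```

```text
15.5833 [ 0.52936514 -0.05795961  0.33335644] [-3.07578073 -0.2667338   0.93389186] [ 0.49  0.26 -0.4   1.72 -0.18  1.11 -0.44]
lin [-0.105 -0.002  0.941] rot [ 0.064  0.154 -0.207]
```

apply_moves:
  linear:
    - [0,0,0.1]
    - [-0.05,0,0.25]
    - [-0.1,0,0.35]
    - [-0.1,0,0.45]
    - [-0.1,0,0.5]
  delta_rot:
    - [0.01,0.04,-0.05]
    - [0.03,0.08,-0.1]
    - [0.04,0.12,-0.15]
    - [0.05,0.16,-0.19]
    - [0.06,0.18,-0.21]

```text
clock: 16.0
position: [0.5288, -0.0519, 0.2821]
tool_rot: [3.114, -0.663, 1.416]
force: [0.3, 0.0, 0.4]
grip_width: -0.0
finger_force: 0.0
```

```bash
python3 - <<'E'
from h import *
s=monitor.observe();print(s['clock'],s['position'],s['tool_rot'],s['qpos'].round(2));
p0=W(-.0746,-.03,.1816);move(p0,Rlatch(40));s=dict(s,position=p0,tool_rot=R.from_matrix(Rlatch(40)).as_euler('xyz'))
move(W(.0,-.03,.1816),Rlatch(40),s)
E
```

```text
16.0 [ 0.52878505 -0.0518982   0.28212277] [ 3.11416081 -0.6628026   1.41611288] [ 0.79  0.45 -0.55  1.77 -0.49  1.09  0.38]
lin [-0.028  0.304  1.262] rot [0.008 0.017 0.007]
lin [ 0.571 -0.     0.48 ] rot [ 0.  0. -0.]
```

apply_moves:
  linear:
    - [0,0.1,0.2]
    - [0,0.2,0.4]
    - [0,0.3,0.6]
    - [-0.02,0.3,0.8]
    - [-0.02,0.3,1]
  delta_rot:
    - [0,0,0]
    - [0,0,0]
    - [0,0.01,0]
    - [0,0.02,0]
    - [0,0.02,0]

```text
clock: 16.42
position: [0.5709, 0.0015, 0.2015]
tool_rot: [3.118, -0.702, 1.41]
force: [0.3, -0.7, 0.0]
grip_width: -0.0
finger_force: 0.0
```

apply_moves:
  linear:
    - [0,0,0.1]
    - [0,0,0.2]
    - [0,0,0.25]
    - [0,0,0.25]
    - [0,0,0.25]
  delta_rot:
    - [0,0,0]
    - [0,0,0]
    - [0,0,0]
    - [0,0,0]
    - [0,0,0]

```text
clock: 16.83
position: [0.5745, 0.0169, 0.1846]
tool_rot: [3.115, -0.7, 1.414]
force: [-0.1, 0.2, 0.7]
grip_width: 0.0002
finger_force: 0.0
```

```bash
cat > st.py <<'E'
from h import *
s=monitor.observe();Rm=R.from_euler('xyz',s['tool_rot']).as_matrix();t=s['position']-.024*Rm[:,2]-np.array([*C0,0])
print(s['clock'],'tip m',(t@mx).round(4),(t@my).round(4),t[2].round(4),'tilt',np.degrees(np.arccos(-Rm[2,2])).round(1),s['force'].round(1),s['qpos'].round(2))
E
python3 st.py
```

```text
16.8333 tip m -0.0899 -0.0303 0.203 tilt 40.2 [-0.1  0.2  0.7] [ 0.67  0.63 -0.58  1.82 -0.52  0.83  0.38]
```

apply_moves:
  linear:
    - [0.05,0,0.04]
    - [0.1,0,0.085]
    - [0.15,0,0.13]
    - [0.2,0,0.17]
    - [0.25,0,0.21]
  delta_rot:
    - [0,0,0]
    - [0,0,0]
    - [0,0,0]
    - [0,0,0]
    - [0,0,0]

```text
clock: 17.25
position: [0.5801, 0.0501, 0.1844]
tool_rot: [3.115, -0.701, 1.414]
force: [-0.9, -5.2, 1.2]
grip_width: 0.0
finger_force: 2.1
```

apply_moves:
  linear:
    - [0.04,0,0.035]
    - [0.08,0,0.07]
    - [0.12,0,0.1]
    - [0.16,0,0.135]
    - [0.2,0,0.17]
  delta_rot:
    - [0,0,0]
    - [0,0,0]
    - [0,0,0]
    - [0,0,0]
    - [0,0,0]

```text
clock: 17.67
position: [0.5847, 0.0755, 0.1841]
tool_rot: [3.115, -0.701, 1.413]
force: [-0.7, -4.1, 2.8]
grip_width: 0.0001
finger_force: 2.0
```

```bash
python3 st.py; python3 lidang.py
```

```text
17.6667 tip m -0.0304 -0.0303 0.2025 tilt 40.2 [-0.7 -4.1  2.8] [ 0.58  0.62 -0.6   1.85 -0.54  0.76  0.32]
side 0.02 947 x [-0.003  0.001  0.004] z 0.035
side 0.05 743 x [-0.008 -0.004 -0.001] z 0.061
side 0.08 1271 x [-0.014 -0.01   0.031] z 0.094
side 0.11 648 x [-0.019 -0.015 -0.012] z 0.12
top 0.02 154 x [-0.004 -0.001  0.001] z 0.036
top 0.05 163 x [-0.009 -0.006 -0.004] z 0.066
top 0.08 543 x [-0.013  0.008  0.029] z 0.094
top 0.11 303 x [-0.032 -0.018 -0.014] z 0.123
```

The lid is at about 1.38 rad under a gentle 4 N push.

apply_moves:
  linear:
    - [0.03,0,0.025]
    - [0.06,0,0.05]
    - [0.09,0,0.075]
    - [0.12,0,0.1]
    - [0.15,0,0.126]
  delta_rot:
    - [0,0,0]
    - [0,0,0]
    - [0,0,0]
    - [0,0,0]
    - [0,0,0]

```text
clock: 18.18
position: [0.588, 0.0949, 0.1842]
tool_rot: [3.115, -0.701, 1.413]
force: [-0.3, -3.3, 3.4]
grip_width: -0.0001
finger_force: 1.8
```

apply_moves:
  linear:
    - [0.03,0,0.025]
    - [0.05,0,0.042]
    - [0.075,0,0.063]
    - [0.1,0,0.084]
    - [0.12,0,0.1]
  delta_rot:
    - [0,0,0]
    - [0,0,0]
    - [0,0,0]
    - [0,0,0]
    - [0,0,0]

```text
clock: 18.6
position: [0.5905, 0.1101, 0.184]
tool_rot: [3.116, -0.701, 1.413]
force: [-0.2, -2.6, -1.9]
grip_width: -0.0002
finger_force: 1.7
```

```bash
python3 st.py; python3 lidang.py
```

```text
18.6 tip m 0.0047 -0.0301 0.2024 tilt 40.2 [-0.2 -2.6 -1.9] [ 0.53  0.62 -0.61  1.85 -0.56  0.71  0.28]
side 0.02 776 x [0.009 0.011 0.013] z 0.035
side 0.05 650 x [0.012 0.014 0.056] z 0.07
side 0.08 1120 x [0.015 0.018 0.055] z 0.092
side 0.11 611 x [0.015 0.019 0.022] z 0.12
top 0.02 97 x [0.001 0.003 0.004] z 0.037
top 0.05 115 x [0.004 0.006 0.007] z 0.066
top 0.08 435 x [0.008 0.043 0.053] z 0.085
top 0.11 249 x [0.002 0.012 0.018] z 0.124
```

apply_moves:
  linear:
    - [0.015,0,0.013]
    - [0.03,0,0.025]
    - [0.045,0,0.038]
    - [0.06,0,0.05]
    - [0.07,0,0.06]
  delta_rot:
    - [0,0,0]
    - [0,0,0]
    - [0,0,0]
    - [0,0,0]
    - [0,0,0]

```text
clock: 19.12
position: [0.5922, 0.1192, 0.1842]
tool_rot: [3.115, -0.701, 1.413]
force: [-0.7, -3.7, -1.5]
grip_width: -0.0005
finger_force: 1.6
```

```bash
python3 st.py; python3 lidang.py
```

```text
19.1167 tip m 0.0139 -0.0302 0.2025 tilt 40.2 [-0.7 -3.7 -1.5] [ 0.51  0.62 -0.61  1.85 -0.56  0.7   0.27]
side 0.02 633 x [0.011 0.013 0.016] z 0.033
side 0.05 838 x [0.017 0.02  0.062] z 0.071
side 0.08 975 x [0.021 0.025 0.053] z 0.094
side 0.11 578 x [0.024 0.028 0.031] z 0.12
top 0.02 156 x [0.003 0.005 0.007] z 0.035
top 0.05 260 x [0.008 0.012 0.059] z 0.073
top 0.08 404 x [0.014 0.019 0.057] z 0.084
top 0.11 310 x [0.014 0.021 0.027] z 0.124
```

apply_moves:
  linear:
    - [0.01,0,0.008]
    - [0.02,0,0.016]
    - [0.03,0,0.025]
    - [0.03,0,0.025]
    - [0.03,0,0.025]
  delta_rot:
    - [0,0,0]
    - [0,0,0]
    - [0,0,0]
    - [0,0,0]
    - [0,0,0]

```text
clock: 19.63
position: [0.5927, 0.12, 0.1839]
tool_rot: [3.116, -0.698, 1.411]
force: [-15.3, -26.8, 14.3]
grip_width: 0.0
finger_force: 15.4
```

```bash
python3 st.py; python3 lidang.py
```

```text
19.6333 tip m 0.0149 -0.0305 0.2023 tilt 40.0 [-15.3 -26.8  14.3] [ 0.51  0.62 -0.61  1.85 -0.56  0.7   0.27]
side 0.02 639 x [0.011 0.013 0.016] z 0.032
side 0.05 835 x [0.017 0.021 0.062] z 0.072
side 0.08 966 x [0.022 0.025 0.049] z 0.094
side 0.11 578 x [0.024 0.029 0.032] z 0.12
top 0.02 156 x [0.003 0.005 0.008] z 0.036
top 0.05 277 x [0.008 0.012 0.059] z 0.075
top 0.08 385 x [0.014 0.019 0.057] z 0.084
top 0.11 325 x [0.013 0.022 0.027] z 0.124
```

The lid is at its stop: the force rose to about 30 N and the angle no longer changes. I'll back away horizontally, then out along the tool axis.

apply_moves:
  linear:
    - [-0.05,0,-0.04]
    - [-0.1,0,-0.085]
    - [-0.15,0,-0.13]
    - [-0.2,0,-0.2]
    - [-0.2,0,-0.35]
  delta_rot:
    - [0,0,0]
    - [0,0,0]
    - [0,0,0]
    - [0,0,0]
    - [0,0,0]

```text
clock: 20.15
position: [0.5852, 0.0853, 0.1971]
tool_rot: [3.118, -0.701, 1.412]
force: [0.2, -0.4, -0.1]
grip_width: 0.0001
finger_force: 0.0
```

apply_moves:
  linear:
    - [0,0,-0.2]
    - [0.1,0,-0.4]
    - [0.2,0,-0.6]
    - [0.2,0,-0.8]
    - [0.2,0,-0.8]
  delta_rot:
    - [0,0,0]
    - [0,0,0]
    - [0,0,0]
    - [0,0,0]
    - [0,0,0]

```text
clock: 20.57
position: [0.5793, 0.0476, 0.2749]
tool_rot: [3.11, -0.7, 1.414]
force: [0.4, -0.7, -0.3]
grip_width: 0.0
finger_force: 0.0
```

```bash
python3 st.py; python3 lidang.py; python3 - <<'E'
from h import *
s=monitor.observe()
im,d=optics.grab_frame('top');T=cam('top')
x0,y0=340,225
n,l,st,c=cv2.connectedComponentsWithStats((im[y0:270,x0:400].max(2)<45).astype(np.uint8))
for i in range(1,n):
    if st[i,4]>8: print(st[i],c[i]+[x0,y0], (plane(T,c[i]+[x0,y0],.0985)-np.array([*C0,0]))@np.array([mx,my]).T)
E
```

```text
20.5667 tip m -0.0588 -0.0297 0.2932 tilt 40.1 [ 0.4 -0.7 -0.3] [ 0.63  0.49 -0.59  1.77 -0.54  0.95  0.26]
side 0.02 632 x [0.011 0.013 0.016] z 0.033
side 0.05 843 x [0.017 0.02  0.062] z 0.071
side 0.08 958 x [0.022 0.025 0.05 ] z 0.094
side 0.11 564 x [0.026 0.029 0.031] z 0.12
top 0.02 187 x [0.003 0.005 0.007] z 0.036
top 0.05 306 x [0.008 0.012 0.059] z 0.071
top 0.08 433 x [0.014 0.018 0.057] z 0.084
top 0.11 297 x [0.019 0.022 0.027] z 0.122
[13 27  6  5 26] [355.30769231 253.88461538] [-0.19607768  0.05839183]
```

The lid stays at about 1.74 rad. The ball is at machine (-196, 58) mm, which puts the latch at about 1.18 rad.

apply_moves:
  linear:
    - [0,0,-0.1]
    - [0,0,-0.2]
    - [0,0,-0.2]
    - [0,0,-0.2]
    - [0,0,-0.2]
  delta_rot:
    - [0,0,0]
    - [0,0,0]
    - [0,0,0]
    - [0,0,0]
    - [0,0,0]

```text
clock: 21.13
position: [0.5756, 0.0375, 0.2872]
tool_rot: [3.116, -0.701, 1.413]
force: [-0.1, 0.6, -0.0]
grip_width: -0.0001
finger_force: 0.0
```

```bash
python3 -c "
from workcell import workorder
print(workorder.job_done())"
```

```text
the job is handed in; nothing more can be done
None
```

I handed the job in at about 21 s, but no verdict came back: by my last measurements the latch stands at about 1.18 rad, the lid leans at its stop at about 1.74 rad, and the arm is clear, but I did not re-measure the bottle, beaker and jar, and I viewed 11 pictures where 10 were allowed.

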